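# Turn over a solder pallet, set it on the conveyor and load it from the parts carousel

## Robot

A 6-joint arm with a two-finger parallel gripper is mounted at the origin on the work surface. World frame = base frame: x ahead of the robot, y to its left, z up, the work surface at z = 0. Lengths are in mm, angles in rad, forces in N, time in s.
With the tool pointing down it reaches from about 275 to 1000 mm from the base axis. Payload 8.4 kg.
Tool frame: the origin (TCP) lies on the centre line of the jaws, within the pads' length; the fingertips stand 17 mm ahead of it and the grasp point (between the pads) lies 2 mm behind it; z points along the fingers, y is the line along which they close (so a half turn about z gives the same grasp; the last joint's range is limited). The gripper opens to 85 mm and grips with 20 to 120 N. Pads are 22 mm wide; open, the fingers measure 114 mm over their backs; the gripper's body (76 mm by 85 mm) begins 54 mm behind the grasp point. The pads swing forward as they close: fully open they stand 13 mm farther back than shut.
Start: joints at [-1.199, 0.353, 1.633, -0, 1.155, -0.002], TCP at [228.221, -581.845, 248.281] pointing down, gripper open.
Joint ranges: [-2.63, 2.63], [-0.92, 2.1], [0.06, 2.66], [-1.3, 4.44], [0, 2.69], [-3.02, 3.02]. Speed limits (rad/s): [2.22, 2.22, 2.79, 3.14, 3.14, 3.14].

## Interface

Orientations are given as [roll, pitch, yaw] about the fixed x, y, z axes, in that order (R = Rz(yaw) Ry(pitch) Rx(roll)).
In Python, from rig import r, eyes gives the robot as it stands. The module is installed in compiled form; this text tells all that it offers.
- The arm moves only by the shell command python3 -m inch 'ROWS' [FORCE]. ROWS is JSON, a list of rows, each a list of 7 numbers: the shift along the tool's x, y, z in m, then the turn, a rotation vector about the tool's x, y, z in degrees, then the closure, from -1 (fully open) to 1 (shut). In form: [[x, y, z, rx, ry, rz, gripper], ...]. A call has 1 to 8 rows; each row shifts and turns the commanded pose from where the row before left it, along the tool's axes as they then stand; what a row does not reach is not made up. A row lasts 1/10 s, in which the tool goes at most 50 mm and 8.59 degrees, less where a joint would pass 70% of its speed; a pose out of reach is approached as far as the arm can. A call with a gripper value outside its range is refused whole. The fingers move at their own pace and stop on an object; FORCE is the grip in N (left out, the last holds). Time passes only in rows, so rows that do not move let the fingers close. It gives the time, the measured TCP pose, the force, the opening and the grip force at its end, in the units of the state.
- r.sense(): the state, without advancing time (a new reading comes with each control period).
- eyes.grab_frame(name): name is "scene" or "top" or "wrist"; returns a dict with "img" (384x512x3 uint8, blue, green, red), "fx", "fy", "cx", "cy" (pixels), "R" (3x3) and "t" (3): a world point X has camera coordinates R X + t; the wrist camera has in their place "hand_eye" (4x4, takes a point from camera to tool coordinates, whose origin is the TCP and whose axes are the flange's). Camera axes: x right, y down, z forward; pixel columns grow to the right and rows downward; lengths in mm; the calibration is good to about 2 mm. A picture is of the moment at which its call begins: read the wrist's pose just before it. There is no depth.
- r.sign_off(): hands the job in; it is judged then, once.
The state is a dict: "clock": time; "qpos": joint angles; "qvel": joint speeds; "joint_efforts": joint torques, N m; "eef_pos": TCP position; "tcp_rot": TCP orientation; "contact_force": force on the tool from outside, world axes, zero at the start; "wrist_torque": the same for the moment, N m; "opening": opening from 0.0 (shut) to 1.0 (fully open); "grasp_force": force on a finger pad.
Only numpy, scipy, OpenCV 4.12 (cv2) and the standard library are available. Lean on these libraries where they do the work, as an engineer would, in place of code of your own. Each camera call takes 0.05 s, during which the arm holds its last target. There are 200 camera calls.

## Task

The solder pallet lies upside down on the bench beside the conveyor, too wide to grip: turn it over (lever it up against the side of the conveyor and lower it over, without letting it slam down) and lay it ribs up, still empty, squarely across the two conveyor rails between their guide strips. Then take every power module out of the parts carousel, turning it to bring each one to the window in its cover, and set them upright in the pallet, each in the middle of a bay of its own and lengthwise along the ribs. Leave the paste jar, the white bottle and the green bin where they stand.

Things in the scene. Friction and masses are not known exactly. Their poses are not given: they have to be found in the camera images.
- conveyor: Link conveyor, fixed, 500 mm long along its x, which points away from the robot within 0.05 rad (it runs on into a tunnel as mere scenery). Origin on the bench (z = 0) under the middle of its centre line; y points across it, to the left. Each rail: an aluminium base beam 38 mm wide, 26 mm high; on its inner part a black guide strip 8 mm wide up to z = 57 mm; inside that a steel ledge.
- rails (a point): Middle of the conveyor's centre line at the height of the ledges' tops (45 mm above the bench). Each steel ledge is 14 mm wide, from 50 to 64 mm either side of the centre line, where the guide strip stands (12 mm higher than the ledge). The pallet, 120 mm across, lies on both ledges with 4 mm of play each side.
- wall (a point): Middle of the upright outer face of the right-hand base beam, 102 mm right of the centre line, 26 mm high: the wall to lever the pallet against. The guide strip's face stands 30 mm farther back and reaches z = 57 mm.
- pallet: Loose solder pallet, about 0.45 kg: dark plate 220 mm (x) by 120 mm (y) by 6 mm. One face has four tan ribs along y, 84 mm long, 10 mm wide, 16 mm high, centred at x = -99, -33, 33, 99 mm; the bays between them are 56 mm wide. Origin: centre, in the plane of the rib tips; z points from there to the plate (16 to 22 mm). z is up at the start (ribs down on the bench) and must point down at the end.
- right_edge (a point): Middle of the pallet's long edge at its y = -60 mm, half way through the plate. At the start it is the right-hand edge, 16 mm clear of the bench (the ribs end 18 mm short of it), so a fingertip fits beneath it; the left edge starts 28 to 54 mm short of the wall (at its middle), parallel to it within 0.2 rad.
- pallet_center (a point): Centre of the rib-side face of the plate (16 mm from the pallet's origin along its z; 6 mm above what the pallet lies on when it is ribs up); axes as the pallet's. Right way up, the pallet can be lifted by an inner rib, gripped across from above.
- bay0 (a point): Centre of a bay's floor, on the rib-side face of the pallet at its x = -66 mm; axes as the pallet's. It faces up once the pallet is turned over; a module's origin goes here.
- bay1 (a point): Centre of a bay's floor, on the rib-side face of the pallet at its x = 0 mm; axes as the pallet's. It faces up once the pallet is turned over; a module's origin goes here.
- bay2 (a point): Centre of a bay's floor, on the rib-side face of the pallet at its x = 66 mm; axes as the pallet's. It faces up once the pallet is turned over; a module's origin goes here.
- dispenser: Housing of the rotary parts dispenser, fixed: grey base plate 280 by 280 mm, 10 mm high, and a clear flat cover of the same size at z = 71 to 75 mm on four corner posts. Origin on the bench at the middle, on the carousel's axis; x points away from the window in the cover, which faces roughly the robot.
- window (a point): Middle of the cover's window, on its x axis 80 mm in front of the carousel's axis, level with the cover's top: a cut-out edged in yellow, 124 mm wide (62 mm either side), open at the front and reaching back to 25 mm in front of the axis. Only the pocket below it can be picked from.
- carousel (a joint): Angle of the carousel (blue turntable of radius 130 mm with four pockets at right angles) about the dispenser's vertical axis, rad, counterclockwise from above, 0 at the start of every run whatever its start yaw; turns freely either way (12 rad) and stays where it is left (friction 0.06 N m).
- knob (a point): Middle of the carousel's knob, on the axis above the cover, 96 mm above the bench: a black bar 52 mm long along this point's x, 14 mm wide, from z = 84 to 108 mm; grip it across from above and turn. The point turns with the carousel.
- pocket0 (a point): Centre of the floor of pocket 0, 80 mm from the axis, 0 degrees counterclockwise from the knob bar's x; 20 mm above the bench. The pocket is 46 mm wide and 86 mm long (along the radius), with walls 14 mm high.
- pocket1 (a point): Centre of the floor of pocket 1, 80 mm from the axis, 90 degrees counterclockwise from the knob bar's x; 20 mm above the bench. The pocket is 46 mm wide and 86 mm long (along the radius), with walls 14 mm high.
- pocket2 (a point): Centre of the floor of pocket 2, 80 mm from the axis, 180 degrees counterclockwise from the knob bar's x; 20 mm above the bench. The pocket is 46 mm wide and 86 mm long (along the radius), with walls 14 mm high.
- pocket3 (a point): Centre of the floor of pocket 3, 80 mm from the axis, 270 degrees counterclockwise from the knob bar's x; 20 mm above the bench. The pocket is 46 mm wide and 86 mm long (along the radius), with walls 14 mm high.
- module0: Power module, loose, about 0.14 kg: 76 mm long (x), 36 mm wide (y), 40 mm high (z up): orange body on a green board with an aluminium finned top. Origin: centre of its underside. At the start it lies in pocket 0, lengthwise along the radius; absent in some runs. Take it by its long sides from above; nothing tells its two ends apart. All modules are alike.
- module1: Power module, loose, about 0.14 kg: 76 mm long (x), 36 mm wide (y), 40 mm high (z up): orange body on a green board with an aluminium finned top. Origin: centre of its underside. At the start it lies in pocket 1, lengthwise along the radius; absent in some runs. Take it by its long sides from above; nothing tells its two ends apart. All modules are alike.
- module2: Power module, loose, about 0.14 kg: 76 mm long (x), 36 mm wide (y), 40 mm high (z up): orange body on a green board with an aluminium finned top. Origin: centre of its underside. At the start it lies in pocket 2, lengthwise along the radius; absent in some runs. Take it by its long sides from above; nothing tells its two ends apart. All modules are alike.
- module3: Power module, loose, about 0.14 kg: 76 mm long (x), 36 mm wide (y), 40 mm high (z up): orange body on a green board with an aluminium finned top. Origin: centre of its underside. At the start it lies in pocket 3, lengthwise along the radius; absent in some runs. Take it by its long sides from above; nothing tells its two ends apart. All modules are alike.
- paste_jar: Bystander: jar of solder paste, 64 mm across, 75 mm high, origin under its middle. Leave alone.
- alcohol: Bystander: white bottle with a red cap, 60 mm across, 150 mm high, origin under its middle. Leave alone.
- green_bin: Bystander: open green parts bin 80 x 110 x 60 mm, origin under its middle. Leave alone.
Mind the look-alikes: they are no part of the job. What is shaped like the module0 but blue or yellow is not meant.

How it is judged (in metres and radians):
On the way:
1. the empty pallet lies ribs up across both conveyor rails, at rest and released (angle between pallet's own z axis and vertical above 3.09 rad and z of pallet_center in the frame of conveyor between 0.048 and 0.054 m and y of pallet_center in the frame of conveyor between -0.007 and 0.007 m and x of pallet_center in the frame of conveyor between -0.14 and 0.14 m and angle between the x axis of pallet and the x axis of conveyor, either way round below 0.1 rad and linear speed of pallet below 0.02 m/s and contact force between the fingers and pallet below 0.5 N and horizontal distance between each of module0, module1, module2, module3 and pallet_center above 0.14 m), for 0.3 s.
At the end, for the whole second after the job is handed in: Pallet ribs up on both rail ledges (centre within 7 mm of the centre line, square within 0.1 rad, within the 500 mm length); every module present upright in a bay, centre within 16 mm of the bay's centre, along the ribs within 0.2 rad; all at rest (angle between pallet's own z axis and vertical above 3.09 rad and z of pallet_center in the frame of conveyor between 0.048 and 0.054 m and y of pallet_center in the frame of conveyor between -0.007 and 0.007 m and x of pallet_center in the frame of conveyor between -0.14 and 0.14 m and angle between the x axis of pallet and the x axis of conveyor, either way round below 0.1 rad and linear speed of each of pallet, module0, module1, module2, module3 below 0.02 m/s and (distance between module0 and bay0 below 0.016 m or distance between module0 and bay1 below 0.016 m or distance between module0 and bay2 below 0.016 m) and angle between the x axis of each of module0, module1, module2, module3 and the y axis of pallet, either way round below 0.2 rad and angle between each of module0, module1, module2, module3's own z axis and vertical below 0.1 rad and (distance between module1 and bay0 below 0.016 m or distance between module1 and bay1 below 0.016 m or distance between module1 and bay2 below 0.016 m) and (distance between module2 and bay0 below 0.016 m or distance between module2 and bay1 below 0.016 m or distance between module2 and bay2 below 0.016 m) and (distance between module3 and bay0 below 0.016 m or distance between module3 and bay1 below 0.016 m or distance between module3 and bay2 below 0.016 m)); the robot touches nothing.
It fails at once if the pallet is let fall or slammed down (it turns faster than 9 rad/s) (angular speed of pallet above 9 rad/s).
It fails at once if the paste jar is shifted by more than 40 mm or tipped over (distance of paste_jar from where it was at the start of the episode above 0.04 m or angle between paste_jar's own z axis and vertical above 0.5 rad).
It fails at once if the white bottle is shifted by more than 40 mm or tipped over (distance of alcohol from where it was at the start of the episode above 0.04 m or angle between alcohol's own z axis and vertical above 0.5 rad).
It fails at once if the green bin is shifted by more than 40 mm or tipped over (distance of green_bin from where it was at the start of the episode above 0.04 m or angle between green_bin's own z axis and vertical above 0.5 rad).
Of module0, module1, module2, module3 only 2 to 3 are there at a start; the rules pass over those that are not, and their reading is None.
At some moment in a run one of module0, module1, module2, module3 may be knocked a few centimetres aside while the robot is not near it.
It also fails if it takes over 210 s, if anything falls off the work surface, if the arm or the gripper's body presses on something with over 40 N, if the wrist force passes 120 N, or if a joint passes its speed limit or range.

## Working session

There is one attempt and no reset: what is moved stays moved. The work goes in short steps, Python scripts to look and compute and a shell command to move; the robot and the scene stay as the last step left them, time stands still between calls to the robot, and variables do not carry over. Pictures are saved under pics/ and viewed, at most 14 in all, crops included, and the job is handed in when it is done.

```bash
mkdir -p pics
python3 - <<'E'
from rig import r,eyes
import cv2,numpy as np,pickle
s=r.sense();print(s)
for n in ("scene","top"):
    f=eyes.grab_frame(n);cv2.imwrite(f"pics/{n}0.png",cv2.resize(f["img"],(800,600),interpolation=cv2.INTER_CUBIC));pickle.dump(f,open(f"{n}.pkl","wb"))
    print(n,f["fx"],f["fy"],f["cx"],f["cy"],f["R"],f["t"])
f=eyes.grab_frame("wrist");print(f["hand_eye"],f["fx"],f["cx"],f["cy"])
E
```

```text
{'clock': 0.0, 'qpos': array([-1.19939806e+00,  3.53636110e-01,  1.63414137e+00,  4.73362344e-06,
        1.15518813e+00, -2.37996565e-03]), 'qvel': array([ 3.74674598e-04,  5.89685853e-04, -1.42671616e-03, -1.40955753e-03,
        1.01375388e-03, -4.89109540e-06]), 'joint_efforts': array([ 2.19194560e-03, -6.05245185e+01, -3.42071700e+01,  9.30925148e-05,
        9.36485681e-03, -1.36434360e-05]), 'eef_pos': array([ 228.0584312 , -581.419937  ,  247.56608223]), 'tcp_rot': array([-3.14021971e+00, -7.59560861e-06,  3.73776313e-01]), 'contact_force': array([ 0.45856793, -0.08448775,  0.66560497]), 'wrist_torque': array([ 0.02528801,  0.01452296, -0.01975292]), 'grasp_force': 0.0, 'opening': 0.9998930585773322}
scene 470.932378681708 470.932378681708 253.35206585636485 192.63323900821703 [[ 2.17485143e-01  9.76063563e-01  3.64480876e-04]
 [ 5.72949623e-01 -1.27361515e-01 -8.09634346e-01]
 [-7.90208164e-01  1.76292270e-01 -5.86934487e-01]] [ -43.927189   -179.66127641 1698.40536821]
top 389.94835639325674 389.94835639325674 252.79418988445386 194.80008374985255 [[ 0.01313753 -0.99976774 -0.01708406]
 [-0.99458912 -0.0113048  -0.10326998]
 [ 0.10305286  0.01834833 -0.99450663]] [ -23.55314621  440.12195699 1240.29876644]
[[ 8.74251258e-05 -9.59744108e-01 -2.80875843e-01  7.13531386e+01]
 [ 9.99999533e-01  3.54145860e-04 -8.98846674e-04 -7.56641709e-01]
 [ 9.62133817e-04 -2.80875633e-01  9.59743691e-01 -1.25447310e+02]
 [ 0.00000000e+00  0.00000000e+00  0.00000000e+00  1.00000000e+00]] 320.6236302845449 256.13205048967797 189.63240652486107
```

View pics/top0.png

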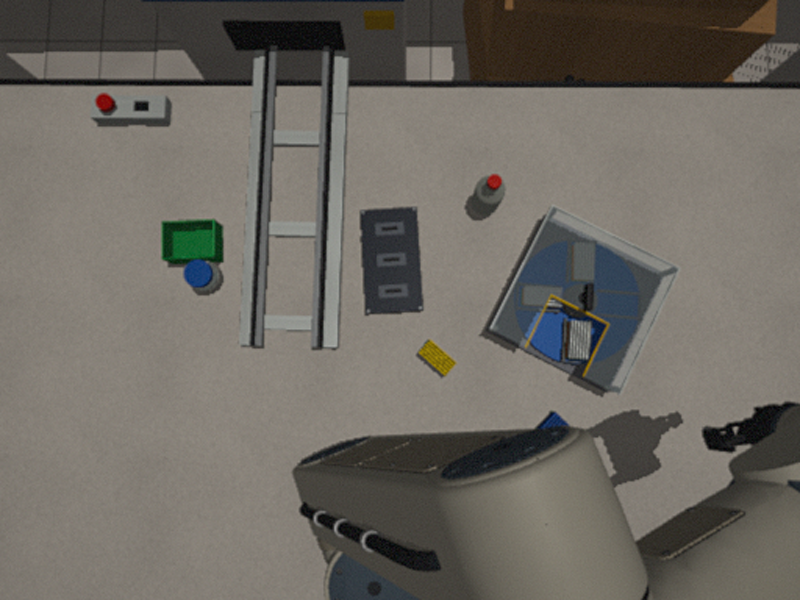

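View pics/scene0.png

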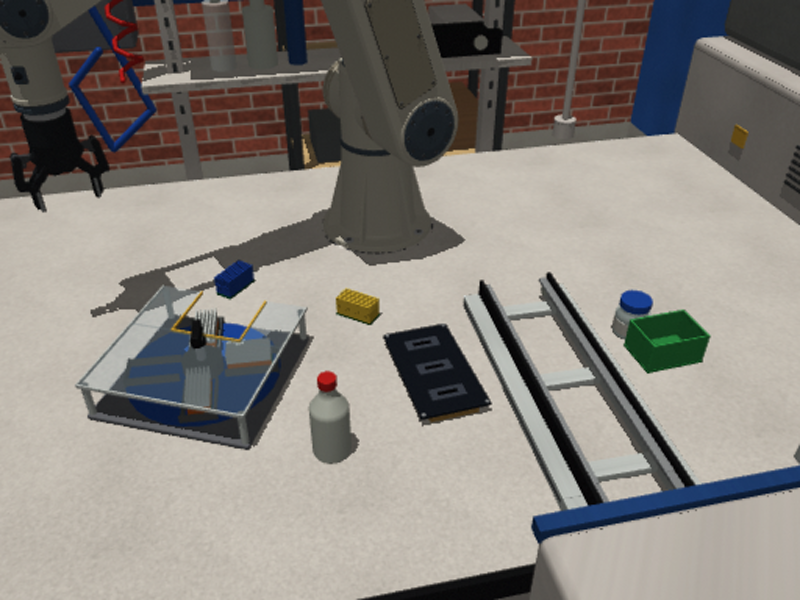

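Top view (800x600): pallet corners about (361,210), (416,207), (423,309), (367,314). The conveyor is left of it, with its right base beam's outer edge from (349,57) to (338,348). The dispenser cover is at (553,208), (677,268), (620,390), (487,332), knob (588,297). The window shows one finned module at (577,340); ghosts under the cover at (583,262) and (542,296) look like modules. Yellow and blue decoys lie at (436,358) and (553,421).

```bash
cat > h.py <<'E'
import numpy as np,cv2,pickle
from scipy.spatial.transform import Rotation as Ro
def ray(f,u,v,z):
    "pixel (native) -> world at height z"
    d=f["R"].T@np.array([(u-f["cx"])/f["fx"],(v-f["cy"])/f["fy"],1]);c=-f["R"].T@f["t"]
    return c+d*(z-c[2])/d[2]
def proj(f,X):
    p=np.atleast_2d(X)@f["R"].T+f["t"];return np.c_[p[:,0]/p[:,2]*f["fx"]+f["cx"],p[:,1]/p[:,2]*f["fy"]+f["cy"]]
def wrist(name=None):
    from rig import r,eyes
    s=r.sense();f=eyes.grab_frame("wrist")
    Rt=Ro.from_euler("xyz",s["tcp_rot"]).as_matrix();H=f["hand_eye"]
    Rw=Rt@H[:3,:3];tw=Rt@H[:3,3]+s["eef_pos"]
    f["R"]=Rw.T;f["t"]=-Rw.T@tw
    if name: cv2.imwrite(f"pics/{name}.png",cv2.resize(f["img"],(800,600),interpolation=cv2.INTER_CUBIC));pickle.dump(f,open(name+".pkl","wb"))
    return s,f
def ld(n): return pickle.load(open(n+".pkl","rb"))
E
python3 - <<'E'
from h import *
f=ld("top");k=1/1.5625
def P(u,v,z): return ray(f,(u+.5)*k-.5,(v+.5)*k-.5,z).round(0)[:2]
print("pallet",[P(*p,22) for p in((361,210),(416,207),(423,309),(367,314))])
print("conv outer R",[P(*p,26) for p in((349,57),(338,348))],"outer L",[P(*p,26) for p in((253,57),(241,347))])
print("cover",[P(*p,75) for p in((553,208),(677,268),(620,390),(487,332))])
print("knob",P(588,297,108),P(588,308,108),P(588,286,108))
print("window",[P(*p,75) for p in((553,296),(608,325),(585,376),(526,347))])
print("mod",[P(*p,60) for p in((577,340),(583,262),(542,296))])
print("bottle",P(494,182,150),"yellow",P(436,358,20),"blue",P(553,421,20),P(104,103,30))
E
```

```text
pallet [array([640.,  57.]), array([648., -59.]), array([432., -76.]), array([420.,  40.])]
conv outer R [array([977.,  89.]), array([349.,  98.])] outer L [array([976., 297.]), array([349., 299.])]
cover [array([ 634., -334.]), array([ 514., -577.]), array([ 273., -459.]), array([ 383., -201.])]
knob [ 451. -390.] [ 429. -390.] [ 472. -391.]
window [array([ 456., -331.]), array([ 399., -438.]), array([ 299., -391.]), array([ 354., -277.])]
mod [array([ 370., -381.]), array([ 527., -396.]), array([ 457., -313.])]
bottle [ 663. -205.] yellow [ 331. -103.] blue [ 207. -341.] [869. 614.]
```

```bash
python3 -m inch '[[0.036,-0.028,-0.01,0,0,0,-1],[0.036,-0.028,-0.01,0,0,0,-1],[0.036,-0.028,-0.01,0,0,0,-1],[0.036,-0.028,-0.01,0,0,0,-1],[0.036,-0.028,-0.01,0,0,0,-1],[0.036,-0.028,-0.01,0,0,0,-1],[0.036,-0.028,-0.01,0,0,0,-1],[0.036,-0.028,-0.01,0,0,0,-1]]'; python3 -m inch '[[0.036,-0.028,-0.01,0,0,0,-1],[0.036,-0.028,-0.01,0,0,0,-1],[0.036,-0.028,-0.01,0,0,0,-1],[0,0,0,0,0,8.5,-1],[0,0,0,0,0,8.5,-1],[0,0,0,0,0,0,0.1],[0,0,0,0,0,0,0.1]]'
cat >> h.py <<'E'
def to(pos,rot=None,axes=None):
    "print tool-frame shift (m) and rotvec (deg) to world target; rot: 3x3"
    from rig import r
    s=r.sense();Rt=Ro.from_euler("xyz",s["tcp_rot"]).as_matrix()
    rv=np.zeros(3) if rot is None else Ro.from_matrix(Rt.T@rot).as_rotvec(degrees=True)
    print("pos",s["eef_pos"].round(1),"shift",(Rt.T@(np.array(pos)-s["eef_pos"])/1000).round(4),"rv",rv.round(2),"F",s["contact_force"].round(1),"q",s["qpos"].round(2),"t",round(s["clock"],1),"op",round(float(s["opening"]),3))
def tool(yaw,phi):
    "tool x at world yaw, tilted phi deg about it from straight down"
    return (Ro.from_euler("z",yaw)*Ro.from_euler("x",180+phi,degrees=True)).as_matrix()
E
python3 - <<'E'
from h import *
s,f=wrist("w1");print(s["qpos"].round(2),s["eef_pos"],s["tcp_rot"],s["opening"])
E
```

```text
clock: 0.95
eef_pos: [415.0, -266.4, 328.7]
tcp_rot: [3.142, -0.0, 0.374]
contact_force: [0.4, 0.3, -0.0]
opening: 1.002
grasp_force: 0.0
clock: 1.65
eef_pos: [484.2, -150.5, 358.1]
tcp_rot: [-3.141, 0.0, 0.081]
contact_force: [-0.1, 1.2, -0.2]
opening: 0.692
grasp_force: 0.0
[-0.3   0.07  1.74  0.    1.33  1.19] [ 484.22769904 -150.53887639  358.09067241] [-3.14142661e+00  3.78640960e-04  8.13970974e-02] 0.6919484666730313
```

View pics/w1.png

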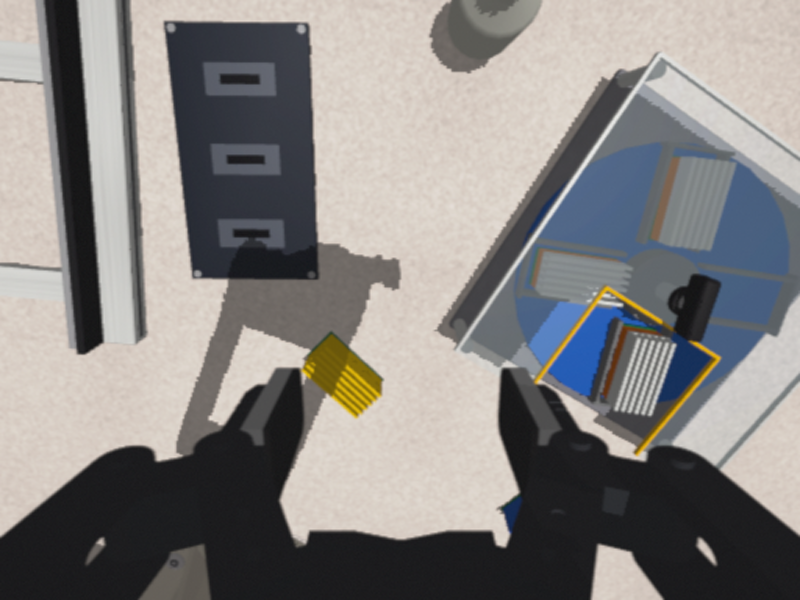

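Wrist view (800x600): pallet corners at (165,22), (308,24), (318,278), (193,278). Beam near corner at about (143,343). Window corners at (606,288), (719,357), (640,452), (537,383). Modules are in the front (640,365), left (580,275) and back (695,200) pockets. The right pocket is empty.

Run:
```python
from h import *
f=ld("w1");k=1/1.5625
def P(u,v,z): return ray(f,(u+.5)*k-.5,(v+.5)*k-.5,z)[:2].round(1)
c=[P(*p,22) for p in((165,22),(308,24),(318,278),(193,278))];print("pallet",*c,np.mean(c,0))
print("lens",[np.linalg.norm(c[i]-c[i-1]).round(1) for i in range(4)],"yaw",np.arctan2(*((c[0]+c[1]-c[2]-c[3])[::-1])))
print("beam top outer",P(128,0,26),P(143,341,26),"guide top outer",P(78,0,57),P(101,345,57),"inner",P(40,0,57),P(77,352,57))
w=[P(*p,75) for p in((606,288),(719,357),(640,452),(537,383))];print("win",*w)
cov=[P(660,55,75),P(458,350,75)];print("cov",*cov,np.linalg.norm(cov[0]-cov[1]))
print("knob",P(705,275,108),P(690,340,108))
print([P(*p,60) for p in((640,365),(580,275),(695,200))])
# auto edges: row profile across beam
g=cv2.cvtColor(f["img"],cv2.COLOR_BGR2GRAY)
for v in(40,100,160,210): print(v,[int(x) for x in g[v,20:104]])
```

```text
pallet [640.2  59. ] [648.3 -59. ] [432.  -74.9] [422.3  43.5] [535.7   -7.85]
lens [np.float64(218.5), np.float64(118.3), np.float64(216.9), np.float64(118.8)] yaw 0.07219123268063217
beam top outer [653.2  86.3] [355.6  92.8] guide top outer [643.5 108.4] [362.  115.3] inner [641.1 137.1] [353.2 137.9]
win [ 457.4 -325.8] [ 403.3 -437.2] [ 303.1 -388.7] [ 365.3 -281.6]
cov [ 638.1 -330.5] [ 391.1 -207.6] 275.88658901802387
knob [ 481.8 -385.1] [ 428.1 -386.6]
[array([ 384. , -377.9]), array([ 463.5, -307.7]), array([ 534.9, -391.4])]
40 [205, 204, 204, 204, 204, 197, 176, 155, 150, 148, 147, 125, 65, 38, 36, 36, 36, 33, 24, 22, 22, 22, 23, 23, 22, 22, 24, 24, 22, 23, 23, 37, 92, 157, 197, 201, 200, 202, 205, 208, 204, 204, 206, 205, 205, 204, 204, 204, 204, 202, 205, 206, 205, 206, 203, 186, 149, 112, 106, 92, 64, 59, 77, 90, 102, 159, 209, 211, 206, 204, 204, 204, 205, 207, 209, 208, 206, 207, 209, 208, 206, 205, 206, 206]
100 [213, 210, 204, 201, 203, 206, 208, 210, 212, 213, 210, 199, 174, 154, 152, 151, 140, 106, 50, 36, 35, 37, 34, 30, 22, 23, 23, 22, 24, 24, 23, 23, 23, 23, 2
[... 347 characters left out ...]
155, 153, 134, 83, 44, 36, 37, 36, 31, 24, 25, 24, 24, 23, 24, 23, 24, 24, 24, 23, 36, 85, 153, 195, 198, 202, 203, 202, 200, 199, 202, 205, 203, 201, 201, 202, 202, 199, 198, 200, 200, 193, 173, 137, 111, 103, 85, 60, 80, 102, 120, 166, 202, 206, 209, 212, 213, 210, 207, 205, 206, 207, 207, 205]
210 [205, 205, 206, 206, 207, 206, 206, 206, 207, 210, 208, 206, 206, 206, 205, 204, 204, 206, 205, 202, 204, 204, 194, 170, 156, 155, 151, 126, 58, 37, 36, 35, 33, 29, 24, 23, 25, 23, 23, 24, 25, 23, 21, 23, 37, 94, 162, 201, 204, 205, 208, 209, 207, 206, 208, 210, 208, 207, 207, 207, 207, 208, 208, 207, 201, 180, 139, 107, 90, 74, 61, 79, 101, 142, 188, 210, 213, 210, 207, 206, 208, 210, 209, 208]
```

Run:
```python
from h import *
f=ld("w1")
B=np.array([ray(f,u,v,26)[:2] for u,v in((75.7,40),(79.6,100),(83.2,160),(86,210))])
G=np.array([ray(f,u,v,57)[:2] for u,v in((31.8,40),(37.3,100),(42.9,160),(47.5,210))])
for n,A,o in(("beam",B,102),("guide",G,64)):
    p=np.polyfit(A[:,0],A[:,1],1);print(n,A.round(1).tolist(),"slope",p[0],"y at 500",np.polyval(p,500),"centre",np.polyval(p,500)+o)
w=np.array([[457.4,-325.8],[403.3,-437.2],[303.1,-388.7],[365.3,-281.6]])
d=(w[1]-w[0]);d/=np.linalg.norm(d);n=np.array([-d[1],d[0]]);n*=-np.sign(n@(w[2]-w[1]));print("x axis disp",n,"yaw",np.arctan2(n[1],n[0]),"axis",(w[0]+w[1])/2+25*n)
cm=np.array([391.1,-207.6]);print("axis from cover",np.array([638.1,-330.5]),)
l=np.array([391.1,-207.6])-np.array([638.1,-330.5]);l/=np.linalg.norm(l);print("cover yaw",np.arctan2(-l[1],-l[0]),"axis",(np.array([391.1,-207.6])+[638.1,-330.5])/2+140*np.array([l[1],-l[0]])*np.sign(-l[0])*-1)
```

```text
beam [[605.4, 97.6], [529.5, 98.0], [445.4, 98.9], [368.1, 100.1]] slope -0.010711314010122475 y at 500 98.5036876570582 centre 200.5036876570582
guide [[597.6, 134.6], [526.8, 135.7], [448.4, 136.8], [376.3, 137.8]] slope -0.014433792520638433 y at 500 136.04386765036028 centre 200.04386765036028
x axis disp [ 0.89953536 -0.43684796] yaw -0.45209160483052563 axis [ 452.83838393 -392.42119902]
axis from cover [ 638.1 -330.5]
cover yaw -0.4617024015336854 axis [ 452.23379343 -394.39135901]
```

```bash
python3 -m inch '[[0.01,0,0,8.5,0,0,0.06],[0.01,0,0,8.5,0,0,0.06],[0.01,0,0,8.5,0,0,0.06],[0,0,0,8.5,0,0,0.06],[0,0,0,8.5,0,0,0.06],[0,0,0,8.5,0,0,0.06],[0,0,0,8.5,0,0,0.06],[0,0,0,0.5,0,0,0.06]]'; python3 -c "
from h import *
to((518,-130,100),tool(.072,60))"
```

```text
clock: 2.5
eef_pos: [513.6, -149.8, 354.9]
tcp_rot: [-2.088, 0.003, 0.075]
contact_force: [0.3, -0.6, -0.7]
opening: 0.469
grasp_force: 0.0
pos [ 513.6 -149.8  354.9] shift [0.0067 0.212  0.1429] rv [-0.38  0.24 -0.06] F [ 0.3 -0.6 -0.7] q [-0.68  0.5   1.54  0.73  1.89  0.75] t 2.5 op 0.469
```

```bash
python3 -m inch '[[0.001,0.035,0.024,0,0,0,0.06],[0.001,0.035,0.024,0,0,0,0.06],[0.001,0.035,0.024,0,0,0,0.06],[0.001,0.035,0.024,0,0,0,0.06],[0.001,0.035,0.024,0,0,0,0.06],[0.001,0.035,0.024,0,0,0,0.06],[0,0,0,0,0,0,0.06]]'; python3 -c "
from h import *
from rig import eyes
to((518,-100,36),tool(.072,60))
wrist('w2')
f=eyes.grab_frame('scene')
cv2.imwrite('pics/s2.png',cv2.resize(f['img'][100:300,100:340],(720,600),interpolation=cv2.INTER_CUBIC))"
```

```text
clock: 3.2
eef_pos: [517.1, -126.8, 100.9]
tcp_rot: [-2.095, 0.004, 0.08]
contact_force: [-0.3, -0.2, 1.0]
opening: 0.474
grasp_force: 0.0
pos [ 517.1 -126.8  100.9] shift [0.0033 0.0428 0.0555] rv [0.01 0.49 0.02] F [-0.3 -0.2  1. ] q [-0.65  0.81  1.65  0.7   1.54  0.49] t 3.2 op 0.474
```

View pics/s2.png

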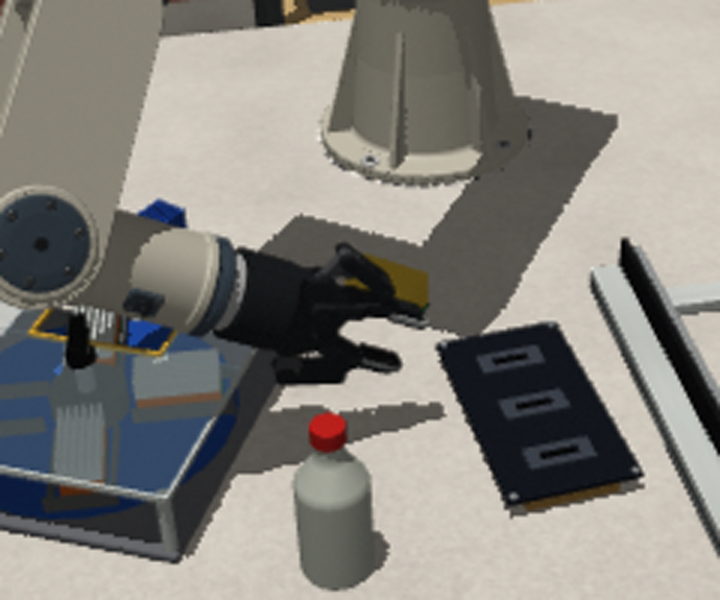

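The jaws stand open in front of the pallet's right edge, clear of the bottle; the wrist is above the dispenser cover with room to descend.

```bash
python3 -m inch '[[0.001,0.021,0.027,0,0,0,0.06],[0.001,0.021,0.027,0,0,0,0.06],[0,0,0,0,0,0,0.06]]'; python3 -c "
from h import *
to((518,-65,35.5),tool(.072,60))
from rig import eyes
f=eyes.grab_frame('scene')
cv2.imwrite('pics/s3.png',cv2.resize(f['img'][160:260,150:280],(780,600),interpolation=cv2.INTER_CUBIC))"
```

```text
clock: 3.6
eef_pos: [518.4, -101.4, 41.2]
tcp_rot: [-2.095, 0.001, 0.079]
contact_force: [-0.5, -1.0, 0.5]
opening: 0.472
grasp_force: 0.0
pos [ 518.4 -101.4   41.2] shift [ 0.0025 -0.0132  0.0343] rv [0.02 0.35 0.17] F [-0.5 -1.   0.5] q [-0.62  0.89  1.67  0.73  1.45  0.43] t 3.6 op 0.472
```

View pics/s3.png

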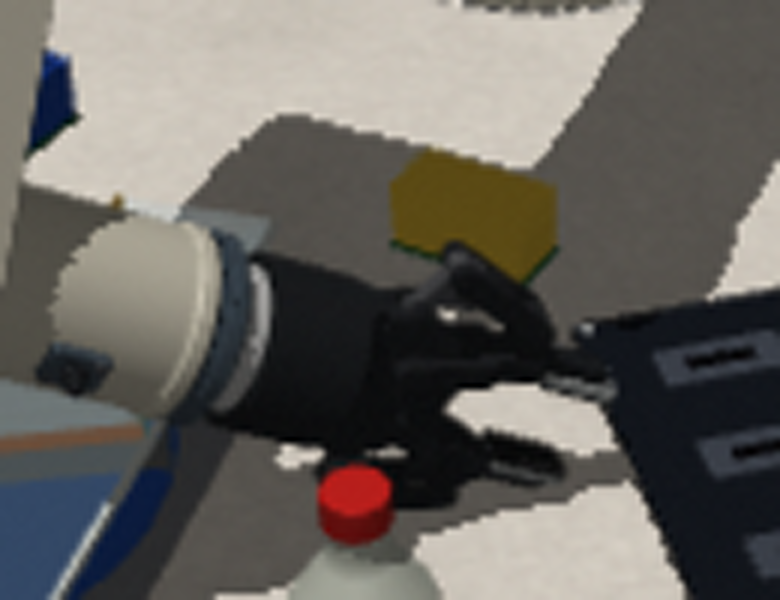

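```bash
python3 -m inch '[[0,0.0045,0.0025,0,0,0,0.06],[0,-0.005,0.0087,0,0,0,0.06],[0,0,0,0,0,0,0.06]]';python3 -m inch '[[0,-0.006,0.0104,0,0,0,0.06],[0,-0.006,0.0104,0,0,0,0.06],[0,0,0,0,0,0,0.06]]'; python3 -c "
from h import *
to((518,-63,36),tool(.072,60))"
```

```text
clock: 3.95
eef_pos: [518.2, -91.9, 37.2]
tcp_rot: [-2.095, -0.001, 0.077]
contact_force: [-0.7, 0.4, -0.6]
opening: 0.467
grasp_force: 0.0
clock: 4.25
eef_pos: [515.5, -66.5, 36.2]
tcp_rot: [-2.093, 0.001, 0.078]
contact_force: [-0.5, -0.4, 0.2]
opening: 0.467
grasp_force: 0.0
pos [515.5 -66.5  36.2] shift [ 0.0028 -0.0015  0.0029] rv [-0.06  0.35  0.14] F [-0.5 -0.4  0.2] q [-0.58  0.88  1.72  0.77  1.41  0.42] t 4.2 op 0.467
```

```bash
python3 -m inch '[[0,-0.003,0.0052,0,0,0,0.06],[0,0,0,0,0,0,0.06]]';python3 -m inch '[[0,-0.0045,-0.0025,0,0,0,0.06],[0,-0.0045,-0.0025,0,0,0,0.06],[0,-0.0045,-0.0025,0,0,0,0.06],[0,-0.0045,-0.0025,0,0,0,0.06],[0,0,0,0,0,0,0.06]]'; python3 -c "
from h import *
to((518,-63,36),tool(.072,60))
from rig import eyes
f=eyes.grab_frame('scene')
cv2.imwrite('pics/s4.png',cv2.resize(f['img'][160:280,190:350],(800,600),interpolation=cv2.INTER_CUBIC))"
```

```text
clock: 4.45
eef_pos: [515.6, -61.8, 35.8]
tcp_rot: [-2.094, 0.0, 0.078]
contact_force: [-0.5, -0.7, -0.2]
opening: 0.47
grasp_force: 0.0
clock: 4.95
eef_pos: [515.9, -62.4, 57.2]
tcp_rot: [-2.095, -0.001, 0.077]
contact_force: [-0.8, -1.1, -1.2]
opening: 0.472
grasp_force: 0.9
pos [515.9 -62.4  57.2] shift [0.002  0.0188 0.01  ] rv [0.04 0.23 0.19] F [-0.8 -1.1 -1.2] q [-0.57  0.85  1.74  0.77  1.42  0.44] t 5.0 op 0.472
```

View pics/s4.png

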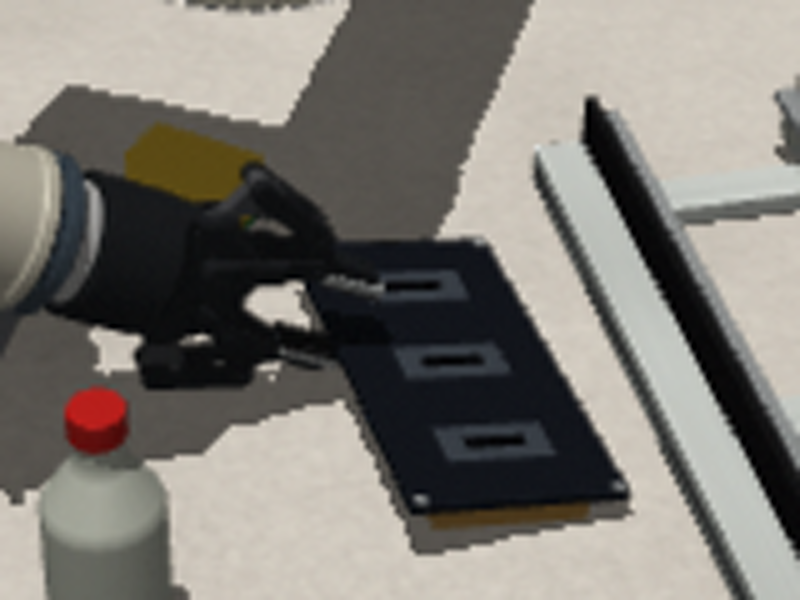

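```bash
python3 -m inch '[[0,-0.005,0.0006,0,0,0,0.06],[0,-0.005,0.0006,0,0,0,0.06],[0,-0.005,0.0006,0,0,0,0.06],[0,-0.005,0.0006,0,0,0,0.06],[0,-0.005,0.0006,0,0,0,0.06],[0,-0.005,0.0006,0,0,0,0.06],[0,-0.005,0.0006,0,0,0,0.06],[0,0,0,0,0,0,0.06]]'; python3 -c "
from h import *
to((518,-63,36),tool(.072,60))
wrist('w5')
from rig import eyes
f=eyes.grab_frame('scene')
w=ld('w5')['img']
a=cv2.resize(f['img'][160:280,190:350],(800,600),interpolation=cv2.INTER_CUBIC)
cv2.imwrite('pics/s5.png',np.hstack([cv2.resize(a,(400,300)),cv2.resize(w,(400,300))]))"
```

```text
clock: 5.8
eef_pos: [514.1, -40.6, 85.3]
tcp_rot: [-2.094, -0.0, 0.077]
contact_force: [0.9, 0.1, -0.0]
opening: 0.469
grasp_force: 0.7
pos [514.1 -40.6  85.3] shift [0.0021 0.054  0.005 ] rv [-0.    0.26  0.18] F [ 0.9  0.1 -0. ] q [-0.54  0.79  1.77  0.79  1.43  0.47] t 5.8 op 0.469
```

View pics/s5.png

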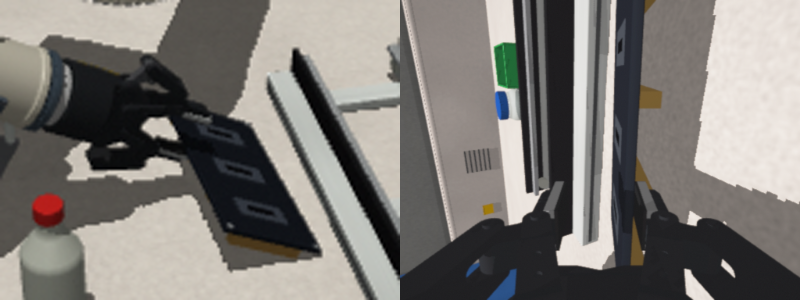

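```bash
python3 -m inch '[[0,0.0042,-0.001,0,0,0,0.26],[0,0.0042,-0.001,0,0,0,0.46],[0,0.0042,-0.001,0,0,0,0.66],[0,0.0040,-0.001,0,0,0,0.84],[0,0,0,0,0,0,1],[0,0,0,0,0,0,1],[0,0,0,0,0,0,1]]' 90; python3 -c "
from h import *
to((518,-63,36),tool(.072,60))
wrist('w6')
from rig import eyes
f=eyes.grab_frame('scene')
w=ld('w6')['img']
a=f['img'][160:280,190:350]
cv2.imwrite('pics/s6.png',np.hstack([cv2.resize(a,(400,300)),cv2.resize(w[180:],(400,300))]))"
```

```text
clock: 6.6
eef_pos: [514.9, -52.7, 72.3]
tcp_rot: [-2.094, 0.0, 0.077]
contact_force: [-0.2, -0.6, -1.0]
opening: 0.025
grasp_force: 85.3
pos [514.9 -52.7  72.3] shift [0.0023 0.0367 0.0091] rv [-0.01  0.26  0.14] F [-0.2 -0.6 -1. ] q [-0.56  0.82  1.75  0.78  1.43  0.45] t 6.6 op 0.025
```

View pics/s6.png

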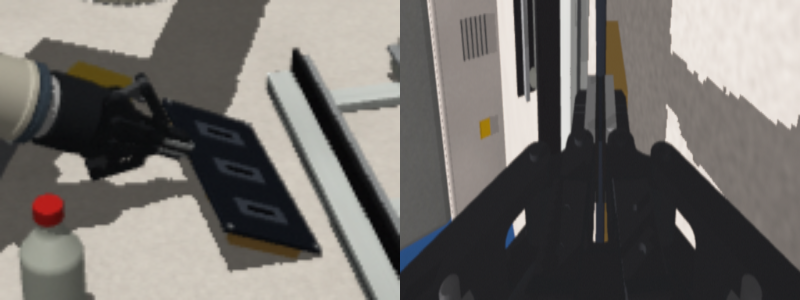

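```bash
python3 -m inch '[[0,-0.02,-0.0115,0,0,0,1],[0,-0.02,-0.0115,0,0,0,1],[0,-0.02,-0.0115,0,0,0,1],[0,-0.02,-0.0115,0,0,0,1],[0,-0.02,-0.0115,0,0,0,1],[0,-0.02,-0.0115,0,0,0,1],[0,0,0,0,0,0,1]]' 110; python3 -c "
from h import *
to((518,-63,36),tool(.072,60))
wrist('w7')
from rig import eyes
f=eyes.grab_frame('scene')
w=ld('w7')['img']
a=f['img'][130:280,190:390]
cv2.imwrite('pics/s7.png',np.hstack([cv2.resize(a,(400,300)),cv2.resize(w[180:],(400,300))]))"
```

```text
clock: 7.4
eef_pos: [515.7, -52.8, 212.8]
tcp_rot: [-2.097, -0.004, 0.077]
contact_force: [-0.5, 0.6, -4.2]
opening: 0.025
grasp_force: 89.4
pos [515.7 -52.8 212.8] shift [0.0008 0.1581 0.0798] rv [0.13 0.16 0.33] F [-0.5  0.6 -4.2] q [-0.56  0.6   1.75  0.77  1.59  0.61] t 7.4 op 0.025
```

View pics/s7.png

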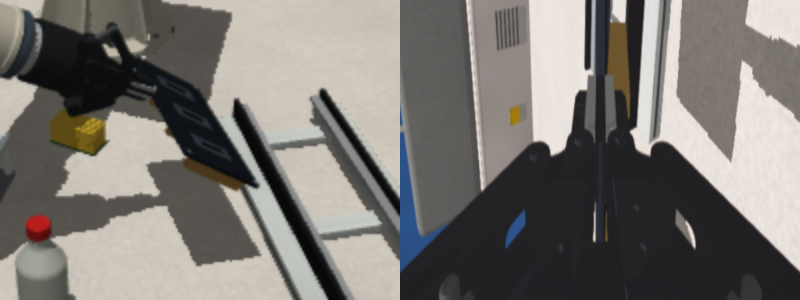

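```bash
python3 -m inch '[[0,0,0,-8,0,0,1],[0,0,0,-8,0,0,1],[0,0,0,-8,0,0,1],[0,0,0,-8,0,0,1],[0,0,0,-8,0,0,1],[0,0,0,-8,0,0,1],[0,0,0,-6,0,0,1],[0,0,0,-6,0,0,1]]' 110; python3 -m inch '[[0,0,0,0,0,2.5,1],[0,0,0,0,0,2.5,1],[0,-0.02,-0.01,-8,0,0,1],[0,-0.02,0,-8,0,0,1],[0,0,0,-8,0,0,1],[0,0,0,-8,0,0,1],[0,0,0,-8,0,0,1],[0,0,0,-8,0,0,1]]'; python3 -c "
from h import *
to((518,-10,120),tool(-.0125,-60))"
```

```text
clock: 8.3
eef_pos: [513.8, -51.9, 209.4]
tcp_rot: [3.139, 0.002, 0.078]
contact_force: [-0.4, -0.2, -4.6]
opening: 0.023
grasp_force: 88.6
clock: 9.1
eef_pos: [514.7, -11.9, 216.7]
tcp_rot: [2.299, 0.002, -0.009]
contact_force: [-0.4, -1.2, -5.9]
opening: 0.024
grasp_force: 90.0
pos [514.7 -11.9 216.7] shift [ 0.0034 -0.0735  0.0629] rv [-11.72  -0.11   0.21] F [-0.4 -1.2 -5.9] q [ 0.42  0.44  1.87 -0.77  1.35  2.38] t 9.1 op 0.024
```

```bash
python3 -m inch '[[-0.01,0,0,-6,0,0,1],[-0.01,0,0,-5.8,0,0,1],[0,0.03,0.02,0,0,0,1],[0,-0.03,0.02,0,0,0,1],[0,-0.03,0.02,0,0,0,1],[0,-0.02,0.01,0,0,0,1],[0,0,0,0,0,0,1]]'; python3 -c "
from h import *
to((492,-52,75),tool(-.0125,-60))"
```

```text
clock: 9.8
eef_pos: [492.7, -48.2, 135.6]
tcp_rot: [2.098, 0.008, -0.011]
contact_force: [-0.3, 0.2, -4.6]
opening: 0.023
grasp_force: 86.5
pos [492.7 -48.2 135.6] shift [-0.0002 -0.0505  0.0337] rv [-0.18  0.13  0.45] F [-0.3  0.2 -4.6] q [ 0.44  0.64  1.95 -0.93  1.34  2.62] t 9.8 op 0.023
```

```bash
python3 -m inch '[[0,-0.017,0.011,0,0,0,1],[0,-0.017,0.011,0,0,0,1],[0,-0.017,0.011,0,0,0,1],[0,-0.003,0.0015,0,0,0,1],[0,0,0,0,0,0,1]]';python3 -m inch '[[0,-0.003,0.0015,0,0,0,1],[0,0,0,0,0,0,1]]';python3 -m inch '[[0,-0.003,0.0015,0,0,0,1],[0,0,0,0,0,0,1]]'; python3 -c "
from h import *
to((492,-52,65),tool(-.0125,-60))
from rig import eyes
f=eyes.grab_frame('scene')
w=wrist()[1]['img']
cv2.imwrite('pics/s8.png',np.hstack([cv2.resize(f['img'][130:280,170:370],(400,300)),cv2.resize(w,(400,300))]))"
```

```text
clock: 10.3
eef_pos: [494.9, -50.6, 76.0]
tcp_rot: [2.097, 0.001, -0.01]
contact_force: [0.7, -1.9, -1.2]
opening: 0.022
grasp_force: 85.5
clock: 10.5
eef_pos: [495.4, -50.0, 72.9]
tcp_rot: [2.098, -0.001, -0.01]
contact_force: [-0.3, 3.1, 1.5]
opening: 0.022
grasp_force: 87.0
clock: 10.7
eef_pos: [495.3, -49.8, 69.0]
tcp_rot: [2.098, -0.001, -0.01]
contact_force: [1.3, 3.7, 2.8]
opening: 0.024
grasp_force: 87.8
pos [495.3 -49.8  69. ] shift [-0.0033 -0.0023  0.0039] rv [-0.21 -0.16  0.04] F [1.3 3.7 2.8] q [ 0.43  0.76  1.94 -0.96  1.27  2.73] t 10.7 op 0.024
```

View pics/s8.png

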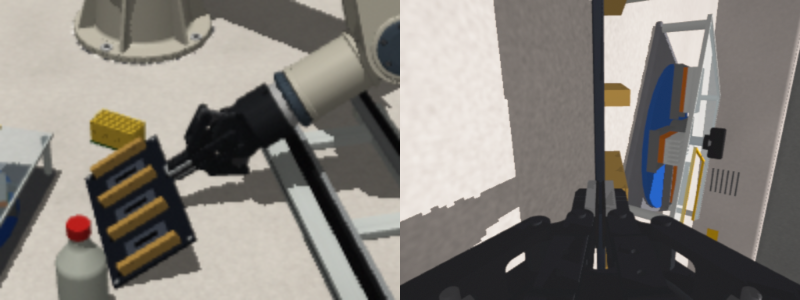

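```bash
python3 -m inch '[[0,0.002,0,0,0,0,0.85],[0,0.0042,0,0,0,0,0.65],[0,0.0042,0,0,0,0,0.45],[0,0.0042,0,0,0,0,0.25],[0,0,0,0,0,0,0.25]]' 30; python3 -m inch '[[0,-0.0055,0.0,0,0,0,0.25],[0,-0.0055,0.0,0,0,0,0.25],[0,-0.0055,0.0,0,0,0,0.25],[0,-0.0055,0.0,0,0,0,0.25],[0,0,0,0,0,0,0.25]]';python3 -c "
from h import *
to((492,-52,40),tool(-.0125,-60))
from rig import eyes
f=eyes.grab_frame('scene')
w=wrist()[1]['img']
cv2.imwrite('pics/s9.png',np.hstack([cv2.resize(f['img'][130:280,170:370],(400,300)),cv2.resize(w,(400,300))]))"
```

```text
clock: 11.3
eef_pos: [494.7, -57.9, 81.9]
tcp_rot: [2.098, -0.0, -0.011]
contact_force: [-0.3, -0.2, -2.5]
opening: 0.376
grasp_force: 1.0
clock: 11.8
eef_pos: [495.0, -45.9, 61.5]
tcp_rot: [2.098, 0.001, -0.009]
contact_force: [-0.2, 1.1, -2.6]
opening: 0.372
grasp_force: 1.1
pos [495.  -45.9  61.5] shift [-0.0029 -0.0155  0.0162] rv [-0.2  -0.13  0.13] F [-0.2  1.1 -2.6] q [ 0.44  0.78  1.94 -0.96  1.26  2.74] t 11.8 op 0.372
```

View pics/s9.png

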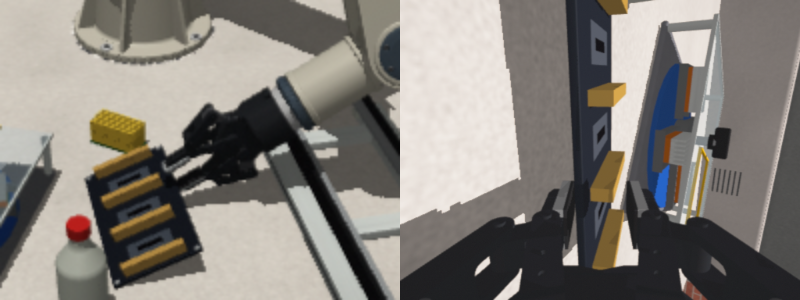

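```bash
python3 -m inch '[[0,-0.0048,0.0013,0,0,0,0.25],[0,-0.0048,0.0013,0,0,0,0.25],[0,-0.0048,0.0013,0,0,0,0.25],[0,-0.0048,0.0013,0,0,0,0.25],[0,-0.0048,0.0013,0,0,0,0.25],[0,0,0,0,0,0,0.25]]';python3 -m inch '[[0,-0.003,0.0013,0,0,0,0.25],[0,0,0,0,0,0,0.25]]'; python3 -m inch '[[0,-0.0015,0.001,0,0,0,0.25],[0,0,0,0,0,0,0.25]]';python3 -c "
from h import *
to((492,-52,40),tool(-.0125,-60))"
```

```text
clock: 12.5
eef_pos: [494.9, -40.0, 38.0]
tcp_rot: [2.097, 0.001, -0.01]
contact_force: [0.5, -0.7, -0.3]
opening: 0.374
grasp_force: 0.0
clock: 12.7
eef_pos: [495.0, -39.6, 35.0]
tcp_rot: [2.098, 0.0, -0.01]
contact_force: [0.2, 1.0, -0.5]
opening: 0.376
grasp_force: 0.0
clock: 12.9
eef_pos: [495.0, -39.6, 33.3]
tcp_rot: [2.098, 0.0, -0.01]
contact_force: [-0.4, 0.5, -0.7]
opening: 0.38
grasp_force: 0.0
pos [495.  -39.6  33.3] shift [-0.0029  0.012   0.0073] rv [-0.19 -0.11  0.07] F [-0.4  0.5 -0.7] q [ 0.45  0.83  1.92 -0.96  1.25  2.77] t 12.9 op 0.38
```

```bash
python3 -m inch '[[0,-0.0025,-0.0043,0,0,0,0.25],[0,-0.0025,-0.0043,0,0,0,0.25],[0,-0.0025,-0.0043,0,0,0,0.25],[0,-0.0025,-0.0043,0,0,0,0.25],[0,0,0,0,0,0,0.25]]';python3 -m inch '[[0,-0.004,-0.009,0,0,0,0.25],[0,0.01,-0.02,0,0,0,0.25],[0,0.01,-0.04,0,0,0,0.25],[0,0.01,-0.04,0,0,0,0.25],[0,0.01,-0.04,0,0,0,0.25],[0,0.03,-0.03,8,0,0,0.25],[0,0.02,-0.03,8,0,0,0.25],[0,0,0,8,0,0,0.25]]';python3 -c "
from h import *
to((450,-120,360),tool(-.0125,0))"
```

```text
clock: 13.4
eef_pos: [495.6, -18.9, 33.3]
tcp_rot: [2.098, -0.0, -0.009]
contact_force: [0.2, 0.7, -0.2]
opening: 0.377
grasp_force: 0.0
clock: 14.2
eef_pos: [498.8, 116.4, 219.0]
tcp_rot: [2.526, -0.007, -0.007]
contact_force: [-0.3, 0.2, -1.0]
opening: 0.375
grasp_force: 0.0
pos [498.8 116.4 219. ] shift [-0.0463  0.2749  0.0214] rv [35.29 -0.48  0.19] F [-0.3  0.2 -1. ] q [ 0.55  0.39  1.8  -0.53  1.34  2.36] t 14.2 op 0.375
```

```bash
python3 -m inch '[[0,0,-0.04,8.5,0,0,-0.4],[0,0,-0.04,8.5,0,0,-0.4],[0,0,-0.03,8.5,0,0,-0.4],[0,0.03,-0.02,8.5,0,0,-0.4],[0,0.03,0,1.3,0,0,-0.4],[-0.015,0.045,0,0,0,0,-0.4],[-0.015,0.045,0,0,0,0,-0.4],[-0.015,0.045,0,0,0,0,-0.4]]';python3 -m inch '[[0,0.03,-0.02,0,0,0,-0.4],[0,0,0,0,0,0,-0.4],[0,0,0,0,0,0,-0.4]]';python3 -c "
from h import *
to((450,-120,360),tool(-.0125,0))
wrist('w10')"
```

```text
clock: 15.0
eef_pos: [449.1, -27.1, 338.5]
tcp_rot: [3.133, -0.0, -0.009]
contact_force: [1.1, -0.7, -0.0]
opening: 0.702
grasp_force: 0.0
clock: 15.3
eef_pos: [449.8, -55.9, 358.8]
tcp_rot: [3.134, -0.001, -0.012]
contact_force: [-0.1, 1.7, -0.1]
opening: 0.7
grasp_force: 0.0
pos [449.8 -55.9 358.8] shift [ 0.0009  0.0641 -0.0006] rv [ 0.46 -0.04  0.05] F [-0.1  1.7 -0.1] q [-0.12 -0.02  1.84 -0.01  1.32  1.46] t 15.3 op 0.7
```

View pics/w10.png

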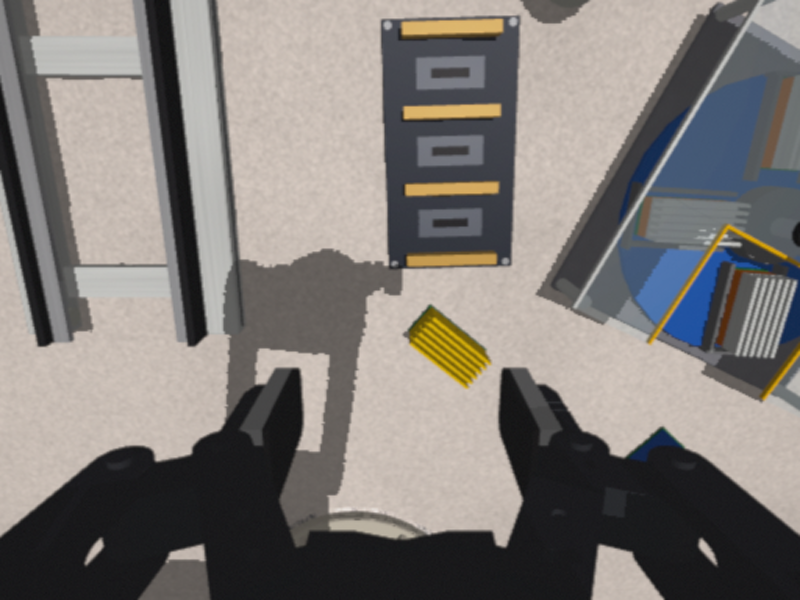

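Wrist view: the pallet lies flat, ribs up, on the bench. Its corners are at (381,18), (519,15), (511,266), (390,268), and the inner ribs at about (452,112) and (452,188).

Run:
```python
from h import *
f=ld("w10");k=1/1.5625
P=lambda u,v,z: ray(f,(u+.5)*k-.5,(v+.5)*k-.5,z)[:2]
c=np.array([P(*p,6) for p in((381,18),(519,15),(511,266),(390,268))]);print(c.round(1).tolist(),c.mean(0).round(1))
hsv=cv2.cvtColor(f["img"],cv2.COLOR_BGR2HSV);m=cv2.inRange(hsv,(10,80,150),(24,255,255))
n,l,st,ce=cv2.connectedComponentsWithStats(m)
for i in range(1,n):
    if st[i,4]>100:
        r_=cv2.minAreaRect(np.argwhere(l==i)[:,::-1].astype(np.float32));b=cv2.boxPoints(r_)
        w=np.array([ray(f,*p,22)[:2] for p in b]);L=[w[(j+1)%4]-w[j] for j in range(4)];j=int(np.argmax([np.linalg.norm(q) for q in L]))
        print(ce[i].round(),st[i,4],ray(f,*r_[0],22)[:2].round(1),[round(float(np.linalg.norm(q)),1) for q in L[:2]],"dir",round(float(np.arctan2(L[j][1],L[j][0])),3))
to((0,0,0),tool(np.pi/2,0))
```

```text
[[629.5, -42.9], [630.6, -161.0], [410.7, -165.3], [410.2, -46.8]] [ 520.2 -104. ]
[289.  17.] 554 [ 618.9 -102.1] [83.1, 10.0] dir 1.586
[289.  71.] 494 [ 552.9 -103.2] [84.1, 10.0] dir 1.587
[289. 120.] 411 [ 487.2 -104.3] [82.0, 9.6] dir 1.585
[456. 172.] 338 [ 402.2 -344.3] [143.7, 61.3] dir 2.204
[289. 166.] 357 [ 421.2 -105.5] [82.3, 9.0] dir 1.558
[288. 226.] 782 [ 326.6 -105.3] [38.2, 78.9] dir 0.862
pos [449.7 -55.3 358.3] shift [-0.4502 -0.0534  0.358 ] rv [  0.34   0.38 -90.6 ] F [0.7 0.7 0.2] q [-0.12 -0.02  1.84 -0.01  1.32  1.46] t 15.3 op 0.697
```

```bash
python3 -m inch '[[0.019,0.024,0,0,0,0,0],[0.019,0.024,0,0,0,0,0],[0,0,0.02,0,0,-8.3,0],[0,0,0.02,0,0,-8.3,0],[0,0,0.02,0,0,-8.3,0],[0,0,0.02,0,0,-8.3,0],[0,0,0.02,0,0,-8.3,0],[0,0,0.02,0,0,-8.3,0]]'; python3 -m inch '[[0,0,0.03,0,0,-8.3,0],[0,0,0.03,0,0,-8.3,0],[0,0,0.03,0,0,-8.3,0],[0,0,0.03,0,0,-8.3,0],[0,0,0.03,0,0,-6.5,0],[0,0,0,0,0,0,0],[0,0,0,0,0,0,0]]'; python3 -c "
from h import *
to((487.2,-104.3,24),tool(np.pi/2+.016,0))"
```

```text
clock: 16.15
eef_pos: [487.2, -103.5, 237.3]
tcp_rot: [3.138, 0.007, 0.867]
contact_force: [-0.3, -0.3, 0.1]
opening: 0.499
grasp_force: 0.0
clock: 16.85
eef_pos: [487.1, -105.5, 88.6]
tcp_rot: [-3.14, 0.008, 1.55]
contact_force: [-0.0, -0.4, 0.5]
opening: 0.502
grasp_force: 0.0
pos [ 487.1 -105.5   88.6] shift [0.0017 0.0003 0.0646] rv [-0.13  0.46 -2.11] F [-0.  -0.4  0.5] q [-0.21  0.38  2.03 -0.01  0.73 -0.18] t 16.9 op 0.502
```

```bash
python3 -m inch '[[0,0,0.02,0,0.2,-2.1,0],[0,0,0.02,0,0.2,0,0],[0,0,0.017,0,0,0,0],[0,0,0,0,0,0,0.2]]'; python3 -m inch '[[0,0,0.004,0,0,0,0.4],[0,0,0.003,0,0,0,0.4],[0,0,0,0,0,0,1],[0,0,0,0,0,0,1],[0,0,0,0,0,0,1],[0,0,0,0,0,0,1]]' 100; python3 -c "
from h import *
to((487.2,-104.3,100),tool(np.pi/2+.016,0))"
```

```text
clock: 17.25
eef_pos: [487.4, -106.4, 31.9]
tcp_rot: [-3.141, 0.001, 1.586]
contact_force: [-0.9, 0.0, -0.7]
opening: 0.401
grasp_force: 0.0
clock: 17.85
eef_pos: [487.8, -107.0, 25.9]
tcp_rot: [3.141, 0.002, 1.588]
contact_force: [-0.6, 1.7, 6.2]
opening: 0.085
grasp_force: 98.7
pos [ 487.8 -107.    25.9] shift [ 0.0025 -0.0005 -0.0741] rv [0.05 0.11 0.07] F [-0.6  1.7  6.2] q [-0.22  0.5   2.05 -0.    0.59 -0.23] t 17.9 op 0.085
```

```bash
python3 -m inch '[[0,0,-0.01,0,0,0,1],[0,0,-0.03,0,0,0,1],[0,0,-0.03,0,0,0,1],[0,0,-0.03,0,0,0,1],[0,0,-0.03,0,0,1.6,1],[0,0,0,0,0,0,1]]'; python3 -m inch '[[0.038,0.002,0,0,0,0,1],[0.038,0.002,0,0,0,0,1],[0.038,0.002,0,0,0,0,1],[0.038,0.002,0,0,0,0,1],[0.038,0.002,0,0,0,0,1],[0.038,0.002,0,0,0,0,1],[0.038,0.002,0,0,0,0,1],[0.038,0.002,0,0,0,0,1]]'; python3 -c "
from h import *
to((507,197.4,100),tool(np.pi/2-.0125,0))
s,f=wrist('w11')
hsv=cv2.cvtColor(f['img'],cv2.COLOR_BGR2HSV);m=cv2.inRange(hsv,(10,80,150),(24,255,255))
n,l,st,ce=cv2.connectedComponentsWithStats(m)
z=s['eef_pos'][2]-4
for i in range(1,n):
    if st[i,4]>100:
        b=cv2.boxPoints(cv2.minAreaRect(np.argwhere(l==i)[:,::-1].astype(np.float32)))
        print(st[i],[ray(f,*p,z)[:2].round(1).tolist() for p in b])
"
```

```text
clock: 18.45
eef_pos: [489.5, -107.2, 159.0]
tcp_rot: [3.135, 0.003, 1.56]
contact_force: [0.8, -0.1, -4.5]
opening: 0.086
grasp_force: 98.6
clock: 19.25
eef_pos: [505.4, 198.4, 153.3]
tcp_rot: [-3.14, 0.003, 1.561]
contact_force: [1.2, 0.2, -4.9]
opening: 0.082
grasp_force: 98.6
pos [505.4 198.4 153.3] shift [-0.0008  0.0018  0.0533] rv [-0.12  0.14  0.16] F [ 1.2  0.2 -4.9] q [ 0.37  0.34  1.89 -0.    0.91  0.38] t 19.2 op 0.082
[ 387  166   41  140 3155] [[564.5, 177.4], [565.8, 243.7], [575.9, 242.1], [576.0, 175.4]]
[246 290  21  46 810] [[500.1, 184.4], [509.3, 184.3], [509.3, 159.2], [499.6, 159.3]]
```

```bash
python3 -m inch '[[-0.0014,0.0015,0.025,0,0,0,1],[0,0,0.025,0,0,0,1],[0,0,0.017,0,0,0,1],[0,0,0,0,0,0,1]]'; python3 -m inch '[[0,0,0.004,0,0,0,1],[0,0,0.004,0,0,0,1],[0,0,0.004,0,0,0,1],[0,0,0,0,0,0,1]]'; python3 -c "
from h import *
to((507,197,71),tool(np.pi/2-.0125,0))"
```

```text
clock: 19.7
eef_pos: [505.3, 194.6, 84.3]
tcp_rot: [-3.135, 0.004, 1.561]
contact_force: [-1.0, 0.6, -4.4]
opening: 0.079
grasp_force: 98.6
clock: 20.1
eef_pos: [508.0, 195.5, 75.4]
tcp_rot: [-3.142, 0.002, 1.561]
contact_force: [-0.3, 0.4, -5.0]
opening: 0.079
grasp_force: 98.5
pos [508.  195.5  75.4] shift [ 0.0015 -0.001   0.0044] rv [-0.    0.1   0.13] F [-0.3  0.4 -5. ] q [ 0.37  0.46  1.94 -0.    0.75  0.38] t 20.1 op 0.079
```

```bash
python3 -m inch '[[0.0012,0,0.002,0,0,0,1],[0,0,0.002,0,0,0,1],[0,0,0.001,0,0,0,1],[0,0,0,0,0,0,1]]'; python3 -c "
from h import *
to((507,197,71),tool(np.pi/2-.0125,0))"
```

```text
clock: 20.5
eef_pos: [508.2, 196.9, 70.9]
tcp_rot: [3.141, 0.002, 1.561]
contact_force: [-2.6, 0.7, 3.1]
opening: 0.078
grasp_force: 99.6
pos [508.2 196.9  70.9] shift [ 0.0001 -0.0012 -0.0001] rv [0.02 0.09 0.14] F [-2.6  0.7  3.1] q [ 0.37  0.47  1.94 -0.    0.74  0.38] t 20.5 op 0.078
```

```bash
python3 -m inch '[[0,0,0,0,0,0,0.7],[0,0,0,0,0,0,0.4],[0,0,0,0,0,0,0.1],[0,0,-0.03,0,0,0,0],[0,0,-0.05,0,0,0,0],[0,0,-0.05,0,0,0,0],[0,0,-0.05,0,0,0,0],[0,0,-0.05,0,0,0,0]]' 30;python3 -m inch '[[-0.04,0.0,0,0,0,0,0],[-0.04,0.0,0,0,0,0,0],[-0.02,0,0,0,0,0,0],[0,0,0,0,0,0,0]]'
python3 - <<'E'
from h import *
s,f=wrist('w12');print(s["eef_pos"])
hsv=cv2.cvtColor(f['img'],cv2.COLOR_BGR2HSV);m=cv2.inRange(hsv,(10,80,150),(24,255,255))
n,l,st,ce=cv2.connectedComponentsWithStats(m)
for i in range(1,n):
    if st[i,4]>100:
        r_=cv2.minAreaRect(np.argwhere(l==i)[:,::-1].astype(np.float32));b=cv2.boxPoints(r_)
        print(st[i],ray(f,*r_[0],67)[:2].round(1),[ray(f,*p,67)[:2].round(1).tolist() for p in b])
E
```

```text
clock: 21.3
eef_pos: [507.7, 197.0, 302.7]
tcp_rot: [3.141, 0.002, 1.561]
contact_force: [1.1, 0.4, -0.9]
opening: 0.501
grasp_force: 0.0
clock: 21.7
eef_pos: [506.9, 95.1, 300.9]
tcp_rot: [3.141, 0.002, 1.558]
contact_force: [-0.3, 0.5, -0.2]
opening: 0.498
grasp_force: 0.0
[506.92140731  95.05689859 300.9062021 ]
[252  19   9  86 774] [507.9 201.3] [[504.4, 241.3], [512.4, 241.2], [511.7, 158.3], [503.0, 158.4]]
[313  19  14  86 827] [573.8 200.4] [[567.9, 157.6], [569.5, 240.9], [579.3, 240.3], [578.5, 157.0]]
[374  19  18  86 805] [639.9 199.7] [[634.2, 157.0], [635.7, 240.5], [645.3, 239.5], [644.4, 155.8]]
```

View pics/w12.png

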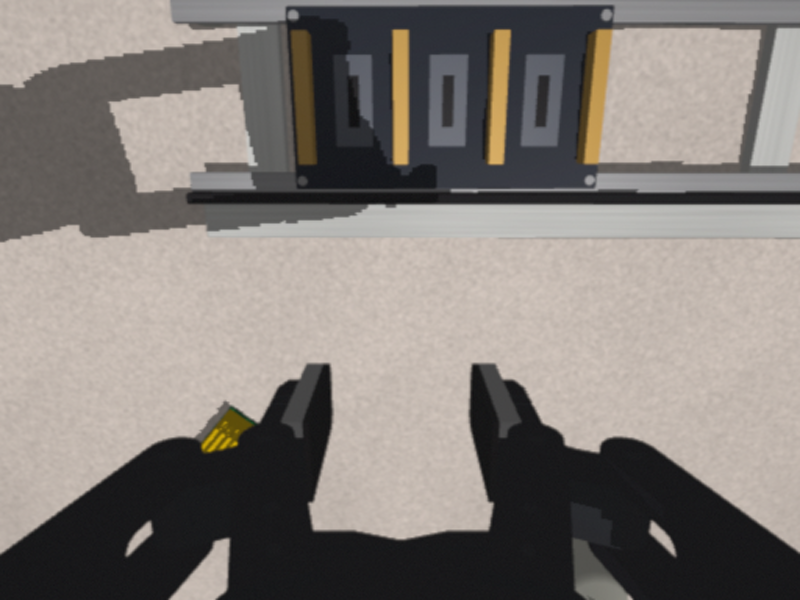

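```bash
python3 -m inch '[[-0.047,-0.009,-0.004,0,0,0,-0.6],[-0.047,-0.009,-0.004,0,0,0,-0.6],[-0.047,-0.009,-0.004,0,0,0,-0.6],[-0.047,-0.009,-0.004,0,0,0,-0.6],[-0.047,-0.009,-0.004,0,0,0,-0.6],[-0.047,-0.009,-0.004,0,0,0,-0.6],[-0.047,-0.009,-0.004,0,0,0,-0.6],[-0.047,-0.009,-0.004,0,0,0,-0.6]]' 30;python3 -m inch '[[-0.047,-0.009,0,0,0,0,-0.6],[-0.047,-0.009,0,0,0,0,-0.6],[0,0,0,0,0,8.5,-0.6],[0,0,0,0,0,8.5,-0.6],[0,0,0,0,0,8.5,-0.6],[0,0,0,0,0,8.5,-0.6],[0,0,0,0,0,8.5,-0.6],[0,0,0,0,0,8.5,-0.6]]';python3 -m inch '[[0,0,0,0,0,8.5,-0.6],[0,0,0,0,0,8.5,-0.6],[0,0,0,0,0,8.5,-0.6],[0,0,0,0,0,8.5,-0.6],[0,0,0,0,0,8.5,-0.6],[0,0,0,0,0,8.5,-0.6],[0,0,0,0,0,8.5,-0.6],[0,0,0,0,0,4.5,-0.6]]'; python3 -c "
from h import *
to((381,-358,330),tool(-.455,0))"
```

```text
clock: 22.55
eef_pos: [431.4, -279.1, 333.5]
tcp_rot: [3.141, 0.002, 1.561]
contact_force: [1.2, 0.8, 0.7]
opening: 0.801
grasp_force: 0.0
clock: 23.35
eef_pos: [413.3, -371.1, 333.2]
tcp_rot: [3.141, 0.001, 0.665]
contact_force: [0.2, 0.0, -0.2]
opening: 0.798
grasp_force: 0.0
clock: 24.15
eef_pos: [413.3, -371.1, 333.2]
tcp_rot: [3.14, -0.001, -0.451]
contact_force: [-0.0, 0.5, 0.1]
opening: 0.8
grasp_force: 0.0
pos [ 413.3 -371.1  333.2] shift [-0.0348  0.0023  0.0032] rv [ 0.07 -0.04  0.22] F [-0.   0.5  0.1] q [-0.73  0.17  1.68 -0.    1.29  1.29] t 24.1 op 0.8
```

```bash
python3 -c "
from h import *
wrist('w13')"
```

```text
(no output)
```

View pics/w13.png

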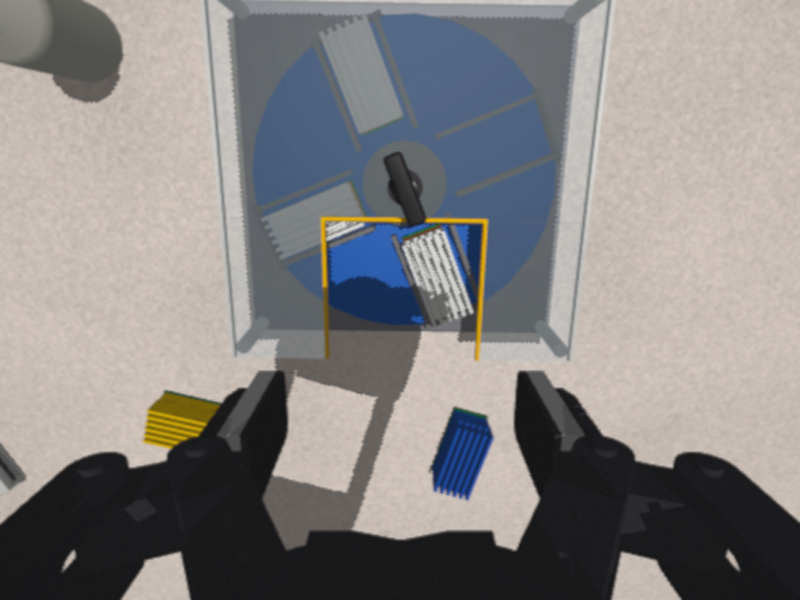

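Wrist view over the dispenser: window corners at (321,217), (487,219), (479,358), (328,358). The front module's top has corners at (398,235), (445,225), (474,315), (430,327). The knob bar runs from (395,156) to (415,222). Modules are in the back and left pockets, and the right pocket is empty.

Run:
```python
from h import *
f=ld("w13");k=1/1.5625
P=lambda u,v,z: ray(f,(u+.5)*k-.5,(v+.5)*k-.5,z)[:2]
w=np.array([P(*p,75) for p in((323,218),(486,220),(478,358),(328,358))])
d=w[1]-w[0];print("win",w.round(1).tolist(),np.linalg.norm(d));d/=np.linalg.norm(d)
s=(w[2]-w[1]+w[3]-w[0]);s/=np.linalg.norm(s);print("yaw by width",np.arctan2(d[0],-d[1]),"by sides",np.arctan2(-s[1],-s[0]))
n=np.array([-d[1],d[0]]);print("axis",(w[0]+w[1])/2+25*n)
cv=np.array([P(*p,75) for p in((234,356),(570,360))]);print("front cover",cv.round(1).tolist(),"axis",cv.mean(0)+140*n,np.linalg.norm(cv[1]-cv[0]))
kn=np.array([P(*p,108) for p in((395,156),(415,222))]);e=kn[0]-kn[1];print("knob",kn.round(1).tolist(),kn.mean(0),np.linalg.norm(e),"ang",np.arctan2(e[1],e[0]))
for nm,c in(("front",((398,235),(445,225),(474,315),(430,327))),("back",((318,35),(362,12),(402,118),(362,133))),("left",((262,212),(345,182),(365,232),(285,260)))):
    m=np.array([P(*p,60) for p in c]);
    print(nm,m.round(1).tolist(),m.mean(0).round(1),[round(float(np.linalg.norm(m[i]-m[i-1])),1) for i in range(4)])
m=np.array([P(*p,60) for p in((398,235),(445,225),(474,315),(430,327))]);e=m[0]+m[1]-m[2]-m[3];print("front ang",np.arctan2(e[1],e[0]))
```

```text
win [[458.1, -326.5], [402.4, -437.8], [300.4, -387.1], [354.5, -275.4]] 124.46518632834118
yaw by width -0.4633725158694407 by sides -0.46003513673511753
axis [ 452.61881892 -393.35230022]
front cover [[390.0, -206.3], [265.5, -455.0]] axis [ 452.99084826 -393.22414071] 278.19961091774593
knob [[475.2, -396.4], [429.2, -389.5]] [ 452.23131817 -392.96901357] 46.52970033430882 ang -0.1490611732969661
front [[419.2, -371.2], [410.1, -408.3], [330.8, -399.0], [337.2, -361.3]] [ 374.3 -385. ] [82.6, 38.3, 79.9, 38.2]
back [[574.4, -382.7], [573.8, -417.9], [497.4, -412.5], [500.9, -380.6]] [ 536.6 -398.4] [73.5, 35.2, 76.6, 32.1]
left [[482.5, -282.4], [474.4, -352.2], [432.9, -348.5], [440.8, -279.7]] [ 457.7 -315.7] [41.8, 70.2, 41.7, 69.3]
front ang -0.11826383717908934
```

```bash
python3 -m inch '[[0.045,0.0027,0,0,0,0,0.2],[0,0,0.04,0,0,-7,0.2],[0,0,0.04,0,0,-7,0.2],[0,0,0.04,0,0,-6.1,0.2],[0,0,0.04,0,0,0,0.2],[0,0,0.03,0,0,0,0.2],[0,0,0,0,0,0,0.2]]' 30; python3 -c "
from h import *
to((452.8,-393.2,104),tool(-.10,0))"
```

```text
clock: 24.9
eef_pos: [450.2, -391.5, 139.1]
tcp_rot: [-3.139, 0.006, -0.093]
contact_force: [-0.2, -0.1, 0.5]
opening: 0.397
grasp_force: 0.0
pos [ 450.2 -391.5  139.1] shift [0.003  0.0016 0.0351] rv [-0.17  0.35  0.37] F [-0.2 -0.1  0.5] q [-0.72  0.43  1.78 -0.    0.93  0.95] t 24.9 op 0.397
```

```bash
python3 -m inch '[[0.003,0.0016,0.015,0,0.3,0.4,0.2],[0,0,0.02,0,0,0,0.2],[0,0,0,0,0,0,1],[0,0,0,0,0,0,1],[0,0,0,0,0,0,1],[0,0,0,0,0,0,1]]' 40; python3 -c "
from h import *
to((452.8,-393.2,104),tool(-.462,0))"
```

```text
clock: 25.5
eef_pos: [454.8, -393.9, 108.8]
tcp_rot: [-3.14, -0.004, -0.102]
contact_force: [3.4, 6.4, -11.6]
opening: 0.151
grasp_force: 39.6
pos [ 454.8 -393.9  108.8] shift [-0.0021 -0.0005  0.0048] rv [-0.13 -0.22 20.61] F [  3.4   6.4 -11.6] q [-0.72  0.48  1.8   0.    0.87  0.95] t 25.5 op 0.151
```

```bash
python3 -m inch '[[-0.001,0,0,0,0,5.15,1],[0,0,0,0,0,5.15,1],[0,0,0,0,0,5.15,1],[0,0,0,0,0,5.15,1],[0,0,0,0,0,0,1],[0,0,0,0,0,0,1]]' 40; python3 -c "
from h import *
to((452.8,-393.2,104),tool(-.462,0))"
```

```text
clock: 26.1
eef_pos: [454.5, -394.7, 108.8]
tcp_rot: [-3.14, -0.006, -0.462]
contact_force: [7.0, 2.4, -15.5]
opening: 0.157
grasp_force: 39.4
pos [ 454.5 -394.7  108.8] shift [-0.0022 -0.0006  0.0048] rv [-0.11 -0.32  0.  ] F [  7.    2.4 -15.5] q [-0.72  0.48  1.8   0.    0.86  1.31] t 26.1 op 0.157
```

```bash
python3 -m inch '[[0,0,0,0,0,0,0.6],[0,0,0,0,0,0,0.2],[0,0,0,0,0,0,0.0],[0,0,-0.04,0,0,0,-0.4],[0,0,-0.05,0,0,0,-0.6],[0,0,-0.05,0,0,0,-0.6],[-0.02,0,-0.05,0,0,0,-0.6],[-0.025,0,-0.035,0,0,0,-0.6]]' 30
python3 - <<'E'
from h import *
to((381,-357.5,200),tool(-.462,0))
s,f=wrist('w14')
# rectify the plane z=60 around window in dispenser frame, 1mm/px*2
A=np.array([452.8,-393.2]);c,sn=np.cos(-.462),np.sin(-.462)
xs=np.arange(-140,-20,5);ys=np.arange(60,-61,-3)
X=np.array([[A[0]+x*c-y*sn,A[1]+x*sn+y*c,60] for x in xs[::-1] for y in ys])
p=proj(f,X).astype(np.float32).reshape(len(xs),len(ys),2)
im=cv2.remap(f["img"],p[...,0],p[...,1],cv2.INTER_AREA)
h=cv2.cvtColor(im,cv2.COLOR_BGR2HSV)
for i,x in enumerate(xs[::-1]):
    print("%5d "%x+"".join("W" if q[1]<60 and q[2]>150 else "g" if q[1]<60 and q[2]>90 else "d" if q[1]<60 else "B" if 100<q[0]<130 else "o" if q[0]<25 else "?" for q in h[i]))
E
```

```text
clock: 26.9
eef_pos: [413.9, -376.5, 333.7]
tcp_rot: [3.14, -0.01, -0.462]
contact_force: [0.5, 0.5, 0.1]
opening: 0.799
grasp_force: 0.0
pos [ 413.9 -376.5  333.7] shift [-0.0393 -0.0025  0.1333] rv [ 0.06 -0.56  0.01] F [0.5 0.5 0.1] q [-0.74  0.17  1.68  0.    1.28  1.29] t 26.9 op 0.799
  -25 gggggggggggggggggddddddgggggggggggggggggg
  -30 ooooooooooooooooooddddooooooooooooooooooo
  -35 BBBBBBBBBBBBBBBBBBBBBBBBBBBBBBBBBBBBBBBBB
  -40 BBBBBBBBBBBBgBB??????????BBBgBBBBBBBBBBBB
  -45 BBBBBBBBBBBBgBgWWWgWWWWWWgBBgBBBBBBBBBBBB
  -50 BBBBBBBBBBBBggWWWWWWWWWWWWBBgBBBBBBBBBBBB
  -55 BBBBBBBBBBBBggWWWWWWWWWWWWBBgBBBBBBBBBBBB
  -60 BBBBBBBBBBBBggWWWWWWWWWWgWBBgBBBBBBBBBBBB
  -65 BBBBBBBBBBBBggWWWWWWWWWWgWBBgBBBBBBBBBBBB
  -70 BBBBBBBBBBBBggWWWWWWWWWWgWBBgBBBBBBBBBBBB
  -75 BBBBBBBBBBBBdgWWWWWWWWWWgWBBgBBBBBBBBBBBB
  -80 BBBBBBBBBBBBddgggWWWWWWWgWBBgBBBBBBBBBBBB
  -85 BBBBBBBBBBBBddggggggggggggBBdBBBBBBBBBBBB
  -90 BBBBBBBBBBBBddggggggggggggBBdBBBBBBBBBBBB
  -95 BBBBBBBBBBBBddggggggggggggBBdBBBBBBBBBBBB
 -100 BBBBBBBBBBBBddggggggggggggBBdBBBBBBBBBBBB
 -105 ddBBBBBBBBBBddggggggggggggBBdBBBBBBBBBddd
 -110 dddddddBBBBBddgggggggggggBBBdBBBBBgggdddd
 -115 ddddddddddddddgdgdgdgddddgddgdgggggggdddd
 -120 ddddddddddddddddddddddddddddgggggggggdddd
 -125 gggggggggggggggggggggggggggWWWWWWWWWggggg
 -130 gggggggggggggggggggggggggggWWWWWWWWWWgggg
 -135 gggggggggggggggggggggggggggWWWWWWWWWWWWWW
 -140 ggggggggggggggggggggggggggWWWWWWWWWWWWWWW
```

```bash
python3 - <<'E'
from h import *
to((383.6,-357.2,110),tool(-.462,0))
E
python3 -m inch '[[-0.0355,-0.0035,0.03,0,-0.5,0,-0.32],[0,0,0.045,0,0,0,-0.32],[0,0,0.045,0,0,0,-0.32],[0,0,0.045,0,0,0,-0.32],[0,0,0.045,0,0,0,-0.32],[0,0,0,0,0,0,-0.32]]' 30
python3 - <<'E'
from h import *
to((383.6,-357.2,53),tool(-.462,0))
E
```

```text
pos [ 412.  -376.   338.8] shift [-0.0368 -0.0048  0.2283] rv [ 0.16 -0.76 -0.01] F [-1.6 -0.4  3.7] q [-0.74  0.16  1.68  0.    1.28  1.29] t 26.9 op 0.804
clock: 27.55
eef_pos: [380.0, -354.3, 115.0]
tcp_rot: [-3.139, 0.012, -0.462]
contact_force: [-1.1, 0.2, 0.2]
opening: 0.66
grasp_force: 0.0
pos [ 380.  -354.3  115. ] shift [0.0052 0.0012 0.062 ] rv [-0.16  0.68 -0.01] F [-1.1  0.2  0.2] q [-0.75  0.37  1.96 -0.    0.82  1.28] t 27.6 op 0.66
```

```bash
python3 -m inch '[[0.0035,0.0012,0.02,0,0.6,0,-0.32],[0,0,0.03,0,0,0,-0.32],[0,0,0.012,0,0,0,-0.32],[0,0,0,0,0,0,-0.32],[0,0,0,0,0,0,1],[0,0,0,0,0,0,1],[0,0,0,0,0,0,1],[0,0,0,0,0,0,1]]' 40
python3 - <<'E'
from h import *
to((383.6,-357.2,53),tool(-.462,0))
E
```

```text
clock: 28.35
eef_pos: [386.6, -360.3, 59.3]
tcp_rot: [3.141, -0.01, -0.462]
contact_force: [-1.8, 1.2, 8.2]
opening: 0.407
grasp_force: 40.7
pos [ 386.6 -360.3   59.3] shift [-0.0041 -0.0014  0.0062] rv [ 0.03 -0.56 -0.01] F [-1.8  1.2  8.2] q [-0.75  0.46  1.98  0.    0.69  1.28] t 28.4 op 0.407
```

```bash
python3 -m inch '[[0,0,0,0,0,0,1],[0,0,-0.02,0,0,0,1],[0,0,-0.03,0,0,0,1],[0,0,-0.04,0,0,0,1],[0,0,-0.04,0,0,0,1],[0,0,-0.04,0,0,0,1],[0,0,-0.04,0,0,0,1],[0,0,0,0,0,0,1]]' 60
python3 - <<'E'
from h import *
to((475,201.5,250),tool(np.pi/2-.0125,0))
E
```

```text
clock: 29.15
eef_pos: [386.4, -360.8, 274.2]
tcp_rot: [3.139, -0.018, -0.462]
contact_force: [0.1, -0.4, -1.5]
opening: 0.406
grasp_force: 61.0
pos [ 386.4 -360.8  274.2] shift [-0.1719 -0.5429  0.0196] rv [   1.12   -0.47 -115.76] F [ 0.1 -0.4 -1.5] q [-0.76  0.17  1.82  0.    1.13  1.28] t 29.1 op 0.406
```

```bash
python3 -m inch '[[-0.0143,-0.0452,0,0,0,0,1],[-0.0143,-0.0452,0,0,0,0,1],[-0.0143,-0.0452,0,0,0,0,1],[-0.0143,-0.0452,0,0,0,0,1],[-0.0143,-0.0452,0,0,0,0,1],[-0.0143,-0.0452,0,0,0,0,1],[-0.0143,-0.0452,0,0,0,0,1],[-0.0143,-0.0452,0,0,0,0,1]]';python3 -m inch '[[-0.0143,-0.0452,0,0,0,0,1],[-0.0143,-0.0452,0,0,0,0,1],[-0.0143,-0.0452,0,0,0,0,1],[-0.0143,-0.0452,0,0,0,0,1],[0,0,0,0,0,-8.5,1],[0,0,0,0,0,-8.5,1],[0,0,0,0,0,-8.5,1],[0,0,0,0,0,-8.5,1]]'; python3 -m inch '[[0,0,0,0,0,-8.5,1],[0,0,0,0,0,-8.5,1],[0,0,0,0,0,-8.5,1],[0,0,0,0,0,-8.5,1],[0,0,0,0,0,-8.5,1],[0,0,0,0,0,-8.5,1],[0,0,0,0,0,-8.5,1],[0,0,0,0,0,-8.5,1]]'; python3 -m inch '[[0,0,0,0,0,-8.5,1],[0,0,0,0,0,-5,1],[0,0,0,0,0,0,1],[0,0,0,0,0,0,1]]'
python3 - <<'E'
from h import *
to((475,201.5+4,170),tool(np.pi/2-.0125,0))
E
```

```text
clock: 29.95
eef_pos: [442.8, 17.7, 266.9]
tcp_rot: [-3.141, -0.008, -0.462]
contact_force: [0.8, -1.1, -1.9]
opening: 0.408
grasp_force: 61.0
clock: 30.75
eef_pos: [472.1, 203.2, 266.2]
tcp_rot: [3.138, -0.006, 0.138]
contact_force: [-0.1, -0.4, -1.2]
opening: 0.405
grasp_force: 61.2
clock: 31.55
eef_pos: [472.2, 203.0, 266.3]
tcp_rot: [3.135, 0.001, 1.324]
contact_force: [0.4, 0.3, -0.7]
opening: 0.406
grasp_force: 61.2
clock: 31.95
eef_pos: [472.4, 203.1, 266.3]
tcp_rot: [3.135, 0.003, 1.551]
contact_force: [-0.7, 0.4, -1.6]
opening: 0.407
grasp_force: 61.2
pos [472.4 203.1 266.3] shift [0.0028 0.0019 0.0963] rv [ 0.38  0.17 -0.42] F [-0.7  0.4 -1.6] q [ 0.41  0.16  1.85 -0.01  1.13  0.43] t 31.9 op 0.407
```

```bash
python3 -m inch '[[0.0028,0.002,0.03,0.4,0.2,-0.4,1],[0,0,0.04,0,0,0,1],[0,0,0.04,0,0,0,1],[0,0,0.04,0,0,0,1],[0,0,0.02,0,0,0,1],[0,0,0,0,0,0,1],[0,0,0,0,0,0,1]]'
python3 - <<'E'
from h import *
to((475,201.5+4,90),tool(np.pi/2-.0125,0))
E
```

```text
clock: 32.65
eef_pos: [475.0, 206.0, 96.7]
tcp_rot: [-3.141, -0.0, 1.559]
contact_force: [-0.4, 0.0, -0.9]
opening: 0.406
grasp_force: 61.1
pos [475.  206.   96.7] shift [-0.0005 -0.      0.0067] rv [-0.03 -0.03  0.06] F [-0.4  0.  -0.9] q [0.41 0.39 1.98 0.   0.77 0.42] t 32.6 op 0.406
```

```bash
python3 -m inch '[[0,0,0.003,0,0,0,1],[0,0,0.002,0,0,0,1],[0,0,0,0,0,0,1],[0,0,0,0,0,0,1]]'; python3 -m inch '[[0,0,0.0015,0,0,0,1],[0,0,0,0,0,0,1]]'
```

```text
clock: 33.05
eef_pos: [475.1, 206.0, 91.8]
tcp_rot: [3.141, -0.001, 1.56]
contact_force: [-0.4, -0.9, -1.3]
opening: 0.406
grasp_force: 61.1
clock: 33.25
eef_pos: [475.2, 205.9, 90.5]
tcp_rot: [3.141, -0.001, 1.561]
contact_force: [-1.8, -1.7, 7.2]
opening: 0.405
grasp_force: 62.2
```

```bash
cat >> h.py <<'E'
def asc(f,A,yaw,xs,ys,z):
    c,sn=np.cos(yaw),np.sin(yaw)
    X=np.array([[A[0]+x*c-y*sn,A[1]+x*sn+y*c,z] for x in xs[::-1] for y in ys])
    p=proj(f,X).astype(np.float32).reshape(len(xs),len(ys),2)
    h=cv2.cvtColor(cv2.remap(f["img"],p[...,0],p[...,1],cv2.INTER_AREA),cv2.COLOR_BGR2HSV)
    for i,x in enumerate(xs[::-1]):
        print("%5d "%x+"".join("W" if q[1]<60 and q[2]>150 else "g" if q[1]<60 and q[2]>90 else "d" if q[1]<60 else "B" if 100<q[0]<130 and q[2]>60 else "o" if q[0]<25 else "." for q in h[i]))
E
python3 -m inch '[[0,0,0,0,0,0,0.1],[0,0,0,0,0,0,-0.1],[0,0,-0.02,0,0,0,-0.2],[0,0,-0.04,0,0,0,-0.2],[0,0,-0.05,0,0,0,-0.2],[-0.03,0,-0.04,0,0,0,-0.2],[-0.04,0,-0.04,0,0,0,-0.2],[-0.04,0,0,0,0,0,-0.2]]' 30; python3 -m inch '[[0,0,0,0,0,0,-0.2],[0,0,0,0,0,0,-0.2]]'
python3 - <<'E'
from h import *
s,f=wrist('w15');print(s["eef_pos"])
asc(f,(540.5,200.8),-.0125,np.arange(-110,111,5),np.arange(60,-61,-3),91)
E
```

```text
clock: 34.05
eef_pos: [476.2, 100.4, 280.1]
tcp_rot: [3.134, -0.002, 1.562]
contact_force: [1.2, 0.4, -0.8]
opening: 0.602
grasp_force: 0.0
clock: 34.25
eef_pos: [473.7, 99.9, 275.2]
tcp_rot: [-3.142, -0.001, 1.558]
contact_force: [-0.3, 0.6, -0.2]
opening: 0.6
grasp_force: 0.0
[473.71921178  99.92042584 275.15171323]
  110 ddddggggWWWWWWWWWWWWWWWWWWWWWWWWWWggggggd
  105 ddddggggWWWWWWWWWWWWWWWWWWWWWWWWWWggggWgd
  100 ddddgggggWWWWWWWWWWWWWWWWWWWWWWWWWggggWgd
   95 ddddgggggWWWWWWWWWWWWWWWWWWWWWWWWWggggWgd
   90 ddddgggdooooooooooooooooooooooooooodggggd
   85 dddddggdoooooooooooooooooooooooooooddggdd
   80 dddddddddoooooooooooooooooooooooooodddddd
   75 ddddddddddddddddddddddddddddddddddddddddd
   70 ddddddddddddddddddddddddddddddddddddddddd
   65 ddddddddddddddddddddddddddddddddddddddddd
   60 dddddddddddddggggggggggggggggggdddddddddd
   55 dddddddddddddggggddddddddddggggdddddddddd
   50 dddddddddddddggggddddddddddggggdddddddddd
   45 dddddddddddddggggggggggggggggggdddddddddd
   40 ddddddddddddddddddddddddgdggdggdddddddddd
   35 ddddddddddddddddddddddddddddddddddddddddd
   30 ddddgd
[... 679 characters left out ...]
oooooooooooooooooooooodddddd
  -45 ddddgdddddddddddddddddddddddddddddddddddd
  -50 ddddgddddWWWWWWWWWWWWWWWWWWWWWWWWWdd.dddd
  -55 ddddgddddWWWWWWWWWWWWWWWWWWWWWWWWWddddddd
  -60 ddddgdddddWWWWWWWWWWWWgggggWWWWWWgddddddd
  -65 ddddgdddddWWWWWWgggggggggggggggWWgddddddd
  -70 ddddgddddWWWWWWWWWWWWWWWWWWWWWWWWgddddddd
  -75 ddddgddddWWWWWWWWWWWWWWWWWWWWWWggdddddddd
  -80 ddddgddddgWWWWWWWWWWWWWWWWWWgggggdddddddd
  -85 ddddgdddddddddddddddddddddddddddddddddddd
  -90 ddddgddddddddddddddddddddoodooooooodddddd
  -95 ddddgddddoooooooooooooooooooooooooodddddd
 -100 ddddgggddoooooooooooooooooooooooooodddddd
 -105 ddddgggdddddddddddddddddddddddddddddddddd
 -110 ddddgWgdggggggggggggggggggggggggggggddddd
```

```bash
python3 -m inch '[[-0.0493,-0.0015,0,0,0,0,0.2],[-0.0493,-0.0015,0,0,0,0,0.2],[-0.0493,-0.0015,0,0,0,0,0.2],[-0.0493,-0.0015,0,0,0,0,0.2],[-0.0493,-0.0015,0,0,0,0,0.2],[-0.0493,-0.0015,0,0,0,0,0.2],[-0.0493,-0.0015,0,0,0,0,0.2],[-0.0493,-0.0015,0,0,0,0,0.2]]' 30;python3 -m inch '[[-0.0493,-0.0015,0,0,0,0,0.2],[-0.0493,-0.0015,0,0,0,0,0.2],[0,0,0,0,0,8.5,0.2],[0,0,0,0,0,8.5,0.2],[0,0,0,0,0,8.5,0.2],[0,0,0,0,0,8.5,0.2],[0,0,0,0,0,8.5,0.2],[0,0,0,0,0,8.5,0.2]]';python3 -m inch '[[0,0,0.01,0,0,8.5,0.2],[0,0,0.02,0,0,8.5,0.2],[0,0,0.02,0,0,8.5,0.2],[0,0,0.02,0,0,8.5,0.2],[0,0,0.02,0,0,8.5,0.2],[0,0,0.02,0,0,8.5,0.2],[0,0,0.02,0,0,8.5,0.2],[0,0,0.01,0,0,5.2,0.2]]';python3 -m inch '[[0,0,0,0,0,0,0.2],[0,0,0,0,0,0,0.2]]'; python3 -c "
from h import *
to((452.8,-393.2,106),tool(-.462,0))"
```

```text
clock: 35.1
eef_pos: [458.2, -294.7, 274.1]
tcp_rot: [-3.141, -0.001, 1.562]
contact_force: [1.2, 0.5, 0.7]
opening: 0.403
grasp_force: 0.0
clock: 35.9
eef_pos: [454.8, -391.2, 273.7]
tcp_rot: [-3.139, -0.0, 0.666]
contact_force: [0.9, -0.4, 1.0]
opening: 0.401
grasp_force: 0.0
clock: 36.7
eef_pos: [453.9, -390.3, 132.0]
tcp_rot: [-3.14, 0.004, -0.463]
contact_force: [0.7, 1.1, -0.5]
opening: 0.402
grasp_force: 0.0
clock: 36.9
eef_pos: [454.4, -391.5, 134.4]
tcp_rot: [-3.141, 0.001, -0.455]
contact_force: [0.8, -0.0, -0.3]
opening: 0.401
grasp_force: 0.0
pos [ 454.4 -391.5  134.4] shift [-0.0007  0.0022  0.0284] rv [-0.04  0.08  0.42] F [ 0.8 -0.  -0.3] q [-0.71  0.44  1.78  0.    0.92  1.31] t 36.9 op 0.401
```

```bash
python3 -m inch '[[-0.0007,0.0022,0.014,0,0,0.4,0.2],[0,0,0.014,0,0,0,0.2],[0,0,0,0,0,0,0.2],[0,0,0,0,0,0,1],[0,0,0,0,0,0,1],[0,0,0,0,0,0,1]]' 40; python3 -c "
from h import *
to((452.8,-393.2,106),tool(1.109,0))"; python3 -m inch '[[0,0,0,0,0,-5,1],[0,0,0,0,0,-7,1],[0,0,0,0,0,-7,1],[0,0,0,0,0,-7,1],[0,0,0,0,0,-7,1],[0,0,0,0,0,-7,1],[0,0,0,0,0,-7,1],[0,0,0,0,0,-7,1]]';python3 -m inch '[[0,0,0,0,0,-7,1],[0,0,0,0,0,-7,1],[0,0,0,0,0,-7,1],[0,0,0,0,0,-7,1],[0,0,0,0,0,-5,1],[0,0,0,0,0,-3,1],[0,0,0,0,0,0,1]]'; python3 -c "
from h import *
to((452.8,-393.2,106),tool(1.109,0))"
```

```text
clock: 37.5
eef_pos: [452.2, -393.5, 106.8]
tcp_rot: [-3.141, 0.001, -0.466]
contact_force: [1.5, 3.1, -3.9]
opening: 0.152
grasp_force: 40.3
pos [ 452.2 -393.5  106.8] shift [ 0.0004 -0.0006  0.0008] rv [-8.000e-02 -1.000e-02 -9.023e+01] F [ 1.5  3.1 -3.9] q [-0.72  0.48  1.8   0.    0.86  1.32] t 37.5 op 0.152
clock: 38.3
eef_pos: [452.2, -393.7, 106.8]
tcp_rot: [-3.141, -0.0, 0.482]
contact_force: [1.8, 1.9, -5.1]
opening: 0.159
grasp_force: 40.2
clock: 39.0
eef_pos: [452.3, -393.8, 106.8]
tcp_rot: [-3.141, -0.001, 1.106]
contact_force: [2.6, 2.5, -5.2]
opening: 0.153
grasp_force: 40.1
pos [ 452.3 -393.8  106.8] shift [0.0008 0.0002 0.0008] rv [-0.01 -0.03 -0.18] F [ 2.6  2.5 -5.2] q [-0.72  0.48  1.8   0.    0.86 -0.25] t 39.0 op 0.153
```

```bash
python3 -m inch '[[0,0,0,0,0,0,0.5],[0,0,0,0,0,0,0],[0,0,-0.03,0,0,0,-0.3],[0,0,-0.05,0,0,0,-0.32],[0,-0.02,-0.04,0,0,0,-0.32],[0,-0.03,-0.04,0,0,0,-0.32],[0,-0.03,-0.04,0,0,0,-0.32],[0,-0.03,-0.02,0,0,0,-0.32]]' 30; python3 -m inch '[[0,0,0,0,0,-8.5,-0.32],[0,0,0,0,0,-8.5,-0.32],[0,0,0,0,0,-8.5,-0.32],[0,0,0,0,0,-8.5,-0.32],[0,0,0,0,0,-8.5,-0.32],[0,0,0,0,0,-8.5,-0.32],[0,0,0,0,0,-8.5,-0.32],[0,0,0,0,0,-8.5,-0.32]]';python3 -m inch '[[0,0,0,0,0,-8.5,-0.32],[0,0,0,0,0,-8.5,-0.32],[0,0,0,0,0,-5,-0.32],[0,0,0,0,0,0,-0.32],[0,0,0,0,0,0,-0.32]]'
python3 - <<'E'
from h import *
s,f=wrist('w16')
to((383.6,-357.2,110),tool(-.462+np.pi,0))
asc(f,(452.8,-393.2),-.462,np.arange(-140,-20,5),np.arange(60,-61,-3),60)
E
```

```text
clock: 39.8
eef_pos: [353.7, -345.1, 330.8]
tcp_rot: [3.137, 0.002, 1.104]
contact_force: [0.4, -0.1, 0.3]
opening: 0.659
grasp_force: 0.0
clock: 40.6
eef_pos: [353.8, -344.9, 327.4]
tcp_rot: [-3.141, 0.0, 2.297]
contact_force: [0.3, -0.2, 0.4]
opening: 0.661
grasp_force: 0.0
clock: 41.1
eef_pos: [353.8, -344.8, 327.2]
tcp_rot: [-3.142, -0.0, 2.673]
contact_force: [-1.0, 1.0, 0.1]
opening: 0.658
grasp_force: 0.0
pos [ 353.8 -344.7  327.1] shift [-0.0322  0.0023  0.2171] rv [ 0.01 -0.01 -0.38] F [ 0.2 -0.8  0.1] q [-0.78  0.07  1.81  0.    1.26 -1.88] t 41.1 op 0.66
  -25 ggggd.BBBBBdddddddddddddddddddBBBBBBBBBBB
  -30 ooooo.BBBBBdddddddddddddddddddBBBBBBBBBBB
  -35 ddddddddBBBBdddddddddddddddd.BBBddddddddd
  -40 dddddddddBBBBBddddgggggddddBBBBBddddddddd
  -45 BBBBBBBBBBBBBBWgWgWWgWgWgWBBBBBBBBBBBBBBB
  -50 BBBBBBBBBBBBgBWWWWWWWWWWWWBggBBBBBBBBBBBB
  -55 BBBBBBBBBBBBgBWWWWWWWWWWWWBBgBBBBBBBBBBBB
  -60 BBBBBBBBBBBBgBWWWWWWWWWWWWBggBBBBBBBBBBBB
  -65 BBBBBBBBBBBBgBWWWWWWWWWWWWBggBBBBBBBBBBBB
  -70 BBBBBBBBBBBBgBWWWWWWWWWWWWBBgBBBBBBBBBBBB
  -75 BBBBBBBBBBBBgBWWWWWWWWWWWWBBgBBBBBBBBBBBB
  -80 BBBBBBBBBBBBgBWWWWWWWWWWWWBggBBBBBBBBBBBB
  -85 BBBBBBBBBBBBgBWWWWWWWWWWWWBggBBBBBBBBBBBB
  -90 BBBBBBBBBBBBgBWWWWWWWWWWWWBBgBBBBBBBBBBBB
  -95 BBBBBBBBBBBBgBWWWWWWWWWWWWBBgBBBBBBBBBBBB
 -100 BBBBBBBBBBBBgBWWWWWWWWWWWWBggBBBBBBBBBBBB
 -105 BBBBBBBBBBBBgBWWWWWWWWWWWWBggBBBBBBBBBBBB
 -110 BBBBBBBBBBBBgBWWWWWWWWWWWWBggBBBBBBBBBBBB
 -115 BBBBBBBBBBBBgBWWWWWWWWWWWWBggBBBBBBBBBBBB
 -120 BBBBBBBBBBBBgBBoooooooooodBggBBBBBBBBBBBd
 -125 dggBBBBBBBBBgBBBBBBBBBBBBBBggBBBBBBBBBddd
 -130 dggggggdBBBgggggggggggggggggggBBBggggdddd
 -135 dggggggggggddddBBBBBBBBBBBdddggggggggdddd
 -140 dggggggggggggggggggggggggggggggggggggdddd
```

```bash
python3 -m inch '[[-0.0302,0.002,0.03,0,0,-0.4,-0.32],[0,0,0.04,0,0,0,-0.32],[0,0,0.04,0,0,0,-0.32],[0,0,0.04,0,0,0,-0.32],[0,0,0.04,0,0,0,-0.32],[0,0,0.02,0,0,0,-0.32],[0,0,0,0,0,0,-0.32],[0,0,0,0,0,0,-0.32]]' 30
python3 - <<'E'
from h import *
to((381.6,-356.6,55),tool(-.462+np.pi,0))
E
```

```text
clock: 41.95
eef_pos: [381.9, -356.6, 117.3]
tcp_rot: [3.141, -0.001, 2.682]
contact_force: [0.2, 0.9, 1.4]
opening: 0.662
grasp_force: 0.0
pos [ 381.9 -356.6  117.3] shift [ 0.0002 -0.0002  0.0623] rv [ 0.02 -0.04  0.12] F [0.2 0.9 1.4] q [-0.75  0.37  1.96  0.    0.82 -1.87] t 42.0 op 0.662
```

```bash
python3 -m inch '[[0,0,0.025,0,0,0,-0.32],[0,0,0.025,0,0,0,-0.32],[0,0,0.012,0,0,0,-0.32],[0,0,0,0,0,0,-0.32],[0,0,0,0,0,0,1],[0,0,0,0,0,0,1],[0,0,0,0,0,0,1],[0,0,0,0,0,0,1]]' 60; python3 -m inch '[[0,0,-0.02,0,0,0,1],[0,0,-0.04,0,0,0,1],[0,0,-0.04,0,0,0,1],[0,0,-0.04,0,0,0,1],[0,0,-0.04,0,0,0,1],[0,0,-0.04,0,0,0,1],[0,0,0,0,0,0,1]]';  python3 - <<'E'
from h import *
to((540.5,203,270),tool(np.pi/2-.0125,0))
E
```

```text
clock: 42.75
eef_pos: [382.5, -357.0, 56.5]
tcp_rot: [-3.141, 0.002, 2.683]
contact_force: [-1.1, 0.8, 6.8]
opening: 0.409
grasp_force: 60.6
clock: 43.45
eef_pos: [383.9, -358.4, 281.5]
tcp_rot: [-3.139, 0.01, 2.683]
contact_force: [0.9, -0.0, -2.2]
opening: 0.4
grasp_force: 60.3
pos [ 383.9 -358.4  281.5] shift [0.1083 0.5727 0.0089] rv [ 0.17  0.59 64.43] F [ 0.9 -0.  -2.2] q [-0.75  0.16  1.81  0.    1.16 -1.87] t 43.5 op 0.4
```

```bash
python3 -m inch '[[0.009,0.0477,0,0,0,0,1],[0.009,0.0477,0,0,0,0,1],[0.009,0.0477,0,0,0,0,1],[0.009,0.0477,0,0,0,0,1],[0.009,0.0477,0,0,0,0,1],[0.009,0.0477,0,0,0,0,1],[0.009,0.0477,0,0,0,0,1],[0.009,0.0477,0,0,0,0,1]]';python3 -m inch '[[0.009,0.0477,0,0,0,0,1],[0.009,0.0477,0,0,0,0,1],[0.009,0.0477,0,0,0,0,1],[0.009,0.0477,0,0,0,0,1],[0,0,0,0,0,8.05,1],[0,0,0,0,0,8.05,1],[0,0,0,0,0,8.05,1],[0,0,0,0,0,8.05,1]]'; python3 -m inch '[[0,0,0,0,0,8.05,1],[0,0,0,0,0,8.05,1],[0,0,0,0,0,8.05,1],[0,0,0,0,0,8.05,1],[0,0,0,0,0,0,1],[0,0,0,0,0,0,1]]'
python3 - <<'E'
from h import *
to((540.5,201.5,95),tool(np.pi/2-.0125,0))
E
```

```text
clock: 44.25
eef_pos: [486.0, 19.6, 275.2]
tcp_rot: [3.141, -0.0, 2.683]
contact_force: [1.3, -0.3, -1.3]
opening: 0.405
grasp_force: 60.4
clock: 45.05
eef_pos: [537.9, 204.8, 274.8]
tcp_rot: [-3.141, -0.001, 2.115]
contact_force: [0.2, -0.9, -1.2]
opening: 0.404
grasp_force: 60.6
clock: 45.65
eef_pos: [538.2, 204.6, 275.0]
tcp_rot: [-3.141, -0.0, 1.563]
contact_force: [-0.3, -0.1, -1.7]
opening: 0.407
grasp_force: 60.6
pos [538.2 204.6 275. ] shift [-0.0031  0.0024  0.18  ] rv [-0.03 -0.02  0.27] F [-0.3 -0.1 -1.7] q [0.36 0.25 1.71 0.   1.18 0.37] t 45.6 op 0.407
```

```bash
python3 -m inch '[[-0.0031,0.0024,0.03,0,0,0.3,1],[0,0,0.04,0,0,0,1],[0,0,0.04,0,0,0,1],[0,0,0.04,0,0,0,1],[0,0,0.03,0,0,0,1],[0,0,0,0,0,0,1],[0,0,0,0,0,0,1]]'; python3 -m inch '[[0,0,0.003,0,0,0,1],[0,0,0.002,0,0,0,1],[0,0,0,0,0,0,1]]'
python3 - <<'E'
from h import *
to((540.5,201.5,87.5),tool(np.pi/2-.0125,0))
E
```

```text
clock: 46.35
eef_pos: [540.8, 201.6, 95.5]
tcp_rot: [-3.141, -0.0, 1.556]
contact_force: [0.1, 0.2, -1.3]
opening: 0.41
grasp_force: 60.5
clock: 46.65
eef_pos: [541.3, 201.8, 91.2]
tcp_rot: [3.14, -0.001, 1.554]
contact_force: [0.4, -0.6, -1.0]
opening: 0.407
grasp_force: 60.6
pos [541.3 201.8  91.2] shift [-0.0003 -0.0008  0.0037] rv [ 0.07 -0.07 -0.25] F [ 0.4 -0.6 -1. ] q [0.35 0.47 1.86 0.   0.81 0.37] t 46.6 op 0.407
```

```bash
python3 -m inch '[[0,0,0.002,0,0,0,1],[0,0,0.0015,0,0,0,1],[0,0,0,0,0,0,1]]'; python3 -m inch '[[0,0,0,0,0,0,0.1],[0,0,0,0,0,0,0],[0,0,-0.02,0,0,0,-0.05],[0,0,-0.04,0,0,0,-0.05],[0,0,-0.05,0,0,0,-0.05],[-0.03,0,-0.04,0,0,0,-0.2],[-0.04,0,-0.04,0,0,0,-0.2],[-0.04,0,0,0,0,0,-0.2]]' 30; python3 -m inch '[[0,0,0,0,0,0,0.2],[0,0,0,0,0,0,0.2]]'
python3 - <<'E'
from h import *
s,f=wrist('w17');print(s["eef_pos"])
asc(f,(540.5,200.8),-.0125,np.arange(-110,41,5),np.arange(60,-61,-3),91)
to((452.8,-393.2,106),tool(1.109,0))
E
```

```text
clock: 46.95
eef_pos: [541.0, 201.8, 87.5]
tcp_rot: [3.141, -0.001, 1.554]
contact_force: [-2.1, -0.6, 6.9]
opening: 0.408
grasp_force: 61.7
clock: 47.75
eef_pos: [541.4, 96.1, 277.3]
tcp_rot: [3.133, -0.002, 1.555]
contact_force: [0.5, -1.0, -0.8]
opening: 0.602
grasp_force: 0.0
clock: 47.95
eef_pos: [538.9, 95.6, 272.0]
tcp_rot: [-3.141, -0.001, 1.552]
contact_force: [0.7, 0.3, -0.7]
opening: 0.398
grasp_force: 0.0
[538.86114728  95.59585649 271.96353101]
   40 ddddddddddddddddddddddddddddddddddddddddg
   35 dddddddddoooooooooooooooooooooooooodddddg
   30 dddddddddoooooooooooooooooooooooooodddddg
   25 dddddddddoooooooooooooooooooooooooodddddg
   20 ddddddddddddddddddddddddddddddddddddddddd
   15 ddddddddgggggWWWWWWWWWWWWWWWWWWWgdddd.ddd
   10 ddddddddWWWWWWWWWWWWWWWWWWWWWWWWWdddddddd
    5 ddddddddWWWWWWWWWWWWWWWWWWWWWWWWgdddddddd
    0 dddddddddgggWWWWWWWWWWWWWggggWWWgdddddddd
   -5 ddddddddgWWWWgWWWWWWWWWWWWWWWWWWgdddddddd
  -10 dddddddgWWWWWWWWWWWWWWWWWWWWWWWWddddddddd
  -15 ddddddddWWWWWWWWWWWWWWWWWWWWWgggddddddddd
  -20 dddddddddddddddddddddddd.dddddddddddd.ddd
  -25 dddddddd
[... 297 characters left out ...]
ggggggggggggggggdddddddd
  -60 dddddddddddddddddddddddddddddddddd.dddddd
  -65 dddddddddddddddddddddddddddgddgggdddddddd
  -70 ddddddddddgggggggggggggggggggggggdddddddd
  -75 dddddddddggggggggggggggggggggggggdddddddd
  -80 ddddddddddddddddddddddddddddddddddddddddd
  -85 dddddddd.oooooooooooooooooooooooooo.dd.dd
  -90 ddddddgddooooooooooooooooooooooooood.dddd
  -95 ddddddgddoooooooooooooooooooooooooodddddg
 -100 dddddggggWWgggggggggWWWWWWWWWWWWWWWggWWWg
 -105 dddddggggWWgggggggggWWWWWWWWWWWWWWWggWWWg
 -110 dddddggggWWWggggggggWWWWWWWWWWWWWWWggWWWg
pos [538.8  96.3 271.7] shift [-0.4911 -0.0771  0.1653] rv [-0.05 -0.04 25.43] F [-0.   0.2 -0.6] q [0.17 0.21 1.77 0.   1.16 0.19] t 48.0 op 0.399
```

```bash
python3 -m inch '[[-0.0491,-0.0077,0,0,0,0,0.2],[-0.0491,-0.0077,0,0,0,0,0.2],[-0.0491,-0.0077,0,0,0,0,0.2],[-0.0491,-0.0077,0,0,0,0,0.2],[-0.0491,-0.0077,0,0,0,0,0.2],[-0.0491,-0.0077,0,0,0,0,0.2],[-0.0491,-0.0077,0,0,0,0,0.2],[-0.0491,-0.0077,0,0,0,0,0.2]]' 30;python3 -m inch '[[-0.0491,-0.0077,0,0,0,0,0.2],[-0.0491,-0.0077,0,0,0,0,0.2],[0,0,0.02,0,0,8.5,0.2],[0,0,0.03,0,0,8.5,0.2],[0,0,0.03,0,0,8.4,0.2],[0,0,0.03,0,0,0,0.2],[0,0,0.025,0,0,0,0.2],[0,0,0,0,0,0,0.2]]';python3 -m inch '[[0,0,0,0,0,0,0.2]]'; python3 -c "
from h import *
to((452.8,-393.2,106),tool(1.107,0))"
```

```text
clock: 48.8
eef_pos: [470.7, -296.3, 271.1]
tcp_rot: [-3.141, -0.001, 1.555]
contact_force: [1.3, 0.1, -0.1]
opening: 0.401
grasp_force: 0.0
clock: 49.6
eef_pos: [452.4, -390.7, 132.5]
tcp_rot: [-3.134, -0.002, 1.112]
contact_force: [-0.4, -0.2, -0.7]
opening: 0.396
grasp_force: 0.0
clock: 49.7
eef_pos: [454.1, -392.6, 136.3]
tcp_rot: [-3.14, -0.001, 1.111]
contact_force: [0.3, 0.1, 0.2]
opening: 0.398
grasp_force: 0.0
pos [ 454.1 -392.6  136.3] shift [-0.0012 -0.0008  0.0303] rv [-0.11 -0.05  0.25] F [0.3 0.1 0.2] q [-0.72  0.44  1.78  0.    0.92 -0.26] t 49.7 op 0.398
```

```bash
python3 -m inch '[[-0.0012,-0.0008,0.015,0,0,0.2,0.2],[0,0,0.015,0,0,0,0.2],[0,0,0,0,0,0,0.2],[0,0,0,0,0,0,1],[0,0,0,0,0,0,1],[0,0,0,0,0,0,1]]' 40; python3 -m inch '[[0,0,0,0,0,-5,1],[0,0,0,0,0,-7,1],[0,0,0,0,0,-7,1],[0,0,0,0,0,-7,1],[0,0,0,0,0,-7,1],[0,0,0,0,0,-7,1],[0,0,0,0,0,-7,1],[0,0,0,0,0,-7,1]]';python3 -m inch '[[0,0,0,0,0,-7,1],[0,0,0,0,0,-7,1],[0,0,0,0,0,-7,1],[0,0,0,0,0,-7,1],[0,0,0,0,0,-5,1],[0,0,0,0,0,-3,1],[0,0,0,0,0,0,1]]'; python3 -c "
from h import *
to((452.8,-393.2,106),tool(2.68,0))"
```

```text
clock: 50.3
eef_pos: [452.2, -394.1, 106.9]
tcp_rot: [-3.141, -0.0, 1.107]
contact_force: [-0.6, -0.6, -3.0]
opening: 0.157
grasp_force: 40.2
clock: 51.1
eef_pos: [452.7, -394.1, 106.9]
tcp_rot: [3.141, 0.0, 2.054]
contact_force: [2.1, 0.7, -3.1]
opening: 0.155
grasp_force: 40.0
clock: 51.8
eef_pos: [452.9, -393.9, 106.9]
tcp_rot: [3.141, 0.001, 2.678]
contact_force: [3.7, 2.7, -3.6]
opening: 0.151
grasp_force: 40.1
pos [ 452.9 -393.9  106.9] shift [0.0004 0.0006 0.0009] rv [ 0.05  0.04 -0.11] F [ 3.7  2.7 -3.6] q [-0.72  0.48  1.8   0.    0.86 -1.83] t 51.8 op 0.151
```

Now yaw is already right: lift and shift outward along tool +x by 111 mm.

```bash
python3 -m inch '[[0,0,0,0,0,0,0.5],[0,0,0,0,0,0,0],[0,0,-0.03,0,0,0,-0.3],[0,0,-0.05,0,0,0,-0.32],[0.02,0,-0.04,0,0,0,-0.32],[0.03,0,-0.04,0,0,0,-0.32],[0.03,0,-0.04,0,0,0,-0.32],[0.03,0,-0.02,0,0,0,-0.32]]' 30; python3 -m inch '[[0,0,0,0,0,0,-0.32],[0,0,0,0,0,0,-0.32],[0,0,0,0,0,0,-0.32]]'
python3 - <<'E'
from h import *
s,f=wrist('w18')
asc(f,(452.8,-393.2),-.462,np.arange(-140,-20,5),np.arange(60,-61,-3),60)
to((381.6,-356.6,110),tool(-.462+np.pi,0))
E
```

```text
clock: 52.6
eef_pos: [353.5, -345.4, 330.5]
tcp_rot: [-3.14, 0.004, 2.677]
contact_force: [0.1, -0.9, -0.2]
opening: 0.663
grasp_force: 0.0
clock: 52.9
eef_pos: [354.2, -345.1, 326.0]
tcp_rot: [3.141, -0.001, 2.677]
contact_force: [-0.6, 0.6, -0.9]
opening: 0.661
grasp_force: 0.0
  -25 BBBBBBBBBBBdddddddddddddddddddBBBBBBBBBBB
  -30 BBBBBBBBBBBdddddddddddddddddd.BBBBBBBBBBB
  -35 ddddddddBBBBdddddddddddddddddBBBBdddddddd
  -40 dddddddddBBBBBdddddddggddddBBBBBddddddddd
  -45 BBBBBBBBBBBBBBBBdddddddddBBBBBBBBBBBBBBBB
  -50 BBBBBBBBBBBBgBggBgBWBWBWBWBBgBBBBBBBBBBBB
  -55 BBBBBBBBBBBBgBWWWWWWWWWWWWWggBBBBBBBBBBBB
  -60 BBBBBBBBBBBBgBWWWWWWWWWWWWWggBBBBBBBBBBBB
  -65 BBBBBBBBBBBBgBWWWWWWWWWWWWBggBBBBBBBBBBBB
  -70 BBBBBBBBBBBBgBWWWWWWWWWWWWWggBBBBBBBBBBBB
  -75 BBBBBBBBBBBBgBWWWWWWWWWWWWWggBBBBBBBBBBBB
  -80 BBBBBBBBBBBBgBWWWWWWWWWWWWWggBBBBBBBBBBBB
  -85 BBBBBBBBBBBBgBWWWWWWWWWWWWWggBBBBBBBBBBBB
  -90 BBBBBBBBBBBBgBWWWWWWWWWWWWBggBBBBBBBBBBBB
  -95 BBBBBBBBBBBBgBWWWWWWWWWWWWWggBBBBBBBBBBBB
 -100 BBBBBBBBBBBBgBWWWWWWWWWWWWWggBBBBBBBBBBBB
 -105 BBBBBBBBBBBBgBWWWWWWWWWWWWBggBBBBBBBBBBBB
 -110 BBBBBBBBBBBBgBWWWWWWWWWWWWBggBBBBBBBBBBBB
 -115 BBBBBBBBBBBBgBWWWWWWWWWWWWBggBBBBBBBBBBBB
 -120 BBBBBBBBBBBBgBWWWWWWWWWWWWBggBBBBBBBBBBBd
 -125 dggBBBBBBBBBgBgWWWgWWgWgWgBggBBBBBBBBBddd
 -130 dggggggdBBBgggdddgdgdgdgdgggggBBBggggdddd
 -135 dggggggggggddddBBBBBBBBBBBdddggggggggdddd
 -140 dggggggggggggggggggggggggggggggggggggdddd
pos [ 354.2 -345.1  325.7] shift [-0.03    0.0018  0.2156] rv [ 0.04 -0.11 -0.12] F [ 0.7  0.5 -0. ] q [-0.78  0.08  1.81  0.    1.26 -1.88] t 53.0 op 0.659
```

```bash
python3 -m inch '[[-0.024,0.002,0.03,0,0,0,-0.32],[0,0,0.04,0,0,0,-0.32],[0,0,0.04,0,0,0,-0.32],[0,0,0.04,0,0,0,-0.32],[0,0,0.04,0,0,0,-0.32],[0,0,0.018,0,0,0,-0.32],[0,0,0,0,0,0,-0.32],[0,0,0,0,0,0,-0.32]]' 30
python3 - <<'E'
from h import *
to((376.2,-353.9,55),tool(-.462+np.pi,0))
E
```

```text
clock: 53.75
eef_pos: [376.4, -353.7, 118.1]
tcp_rot: [3.141, -0.002, 2.678]
contact_force: [-0.4, -0.8, 0.6]
opening: 0.665
grasp_force: 0.0
pos [ 376.4 -353.7  118.1] shift [-0.     -0.0003  0.0631] rv [ 0.05 -0.13 -0.1 ] F [-0.4 -0.8  0.6] q [-0.76  0.36  1.97  0.    0.81 -1.86] t 53.8 op 0.665
```

```bash
python3 -m inch '[[0,0,0.025,0,0,0,-0.32],[0,0,0.025,0,0,0,-0.32],[0,0,0.012,0,0,0,-0.32],[0,0,0,0,0,0,-0.32],[0,0,0,0,0,0,1],[0,0,0,0,0,0,1],[0,0,0,0,0,0,1],[0,0,0,0,0,0,1]]' 60; python3 -m inch '[[0,0,-0.02,0,0,0,1],[0,0,-0.04,0,0,0,1],[0,0,-0.04,0,0,0,1],[0,0,-0.04,0,0,0,1],[0,0,-0.04,0,0,0,1],[0,0,-0.04,0,0,0,1],[0,0,0,0,0,0,1]]';  python3 - <<'E'
from h import *
to((606.5,201,270),tool(np.pi/2-.0125,0))
E
```

```text
clock: 54.55
eef_pos: [377.0, -354.5, 58.2]
tcp_rot: [-3.141, 0.002, 2.678]
contact_force: [-0.7, 0.4, 7.8]
opening: 0.408
grasp_force: 60.7
clock: 55.25
eef_pos: [378.4, -355.9, 283.1]
tcp_rot: [-3.139, 0.01, 2.678]
contact_force: [0.6, -1.0, -0.2]
opening: 0.407
grasp_force: 61.9
pos [ 378.4 -355.9  283.1] shift [0.0453 0.6001 0.0111] rv [ 0.17  0.58 64.13] F [ 0.6 -1.  -0.2] q [-0.76  0.15  1.82  0.    1.16 -1.86] t 55.2 op 0.407
```

```bash
python3 -m inch '[[0.0035,0.0462,0,0,0,0,1],[0.0035,0.0462,0,0,0,0,1],[0.0035,0.0462,0,0,0,0,1],[0.0035,0.0462,0,0,0,0,1],[0.0035,0.0462,0,0,0,0,1],[0.0035,0.0462,0,0,0,0,1],[0.0035,0.0462,0,0,0,0,1],[0.0035,0.0462,0,0,0,0,1]]';python3 -m inch '[[0.0035,0.0462,0,0,0,0,1],[0.0035,0.0462,0,0,0,0,1],[0.0035,0.0462,0,0,0,0,1],[0.0035,0.0462,0,0,0,0,1],[0.0035,0.0462,0,0,0,0,1],[0,0,0,0,0,8.02,1],[0,0,0,0,0,8.02,1],[0,0,0,0,0,8.02,1]]'; python3 -m inch '[[0,0,0,0,0,8.02,1],[0,0,0,0,0,8.02,1],[0,0,0,0,0,8.02,1],[0,0,0,0,0,8.02,1],[0,0,0,0,0,8.02,1],[0,0,0,0,0,0,1],[0,0,0,0,0,0,1]]'
python3 - <<'E'
from h import *
to((606.5,200.5,97),tool(np.pi/2-.0125,0))
E
```

```text
clock: 56.05
eef_pos: [516.7, -8.9, 276.8]
tcp_rot: [3.141, -0.0, 2.678]
contact_force: [1.6, -0.4, -0.3]
opening: 0.404
grasp_force: 61.8
clock: 56.85
eef_pos: [603.9, 204.1, 276.2]
tcp_rot: [-3.141, -0.001, 2.253]
contact_force: [0.4, 0.5, -1.3]
opening: 0.411
grasp_force: 61.8
clock: 57.55
eef_pos: [604.1, 203.5, 276.7]
tcp_rot: [-3.141, -0.0, 1.562]
contact_force: [0.3, 0.3, -0.7]
opening: 0.407
grasp_force: 61.8
pos [604.1 203.5 276.7] shift [-0.0031  0.0025  0.1797] rv [-0.04 -0.03  0.21] F [ 0.3  0.3 -0.7] q [0.32 0.35 1.57 0.   1.22 0.33] t 57.5 op 0.407
```

```bash
python3 -m inch '[[-0.0031,0.0025,0.03,0,0,0.2,1],[0,0,0.04,0,0,0,1],[0,0,0.04,0,0,0,1],[0,0,0.04,0,0,0,1],[0,0,0.03,0,0,0,1],[0,0,0,0,0,0,1],[0,0,0,0,0,0,1]]'; python3 -m inch '[[0,0,0.003,0,0,0,1],[0,0,0.002,0,0,0,1],[0,0,0,0,0,0,1]]'
python3 - <<'E'
from h import *
to((606.5,200.5,89.2),tool(np.pi/2-.0125,0))
E
```

```text
clock: 58.25
eef_pos: [606.8, 200.6, 97.3]
tcp_rot: [-3.141, -0.0, 1.556]
contact_force: [0.9, 1.1, -0.3]
opening: 0.406
grasp_force: 61.7
clock: 58.55
eef_pos: [607.3, 200.7, 93.1]
tcp_rot: [3.14, -0.001, 1.555]
contact_force: [-0.3, -0.5, -2.4]
opening: 0.405
grasp_force: 61.7
pos [607.3 200.7  93.1] shift [-0.0003 -0.0008  0.0039] rv [ 0.08 -0.06 -0.2 ] F [-0.3 -0.5 -2.4] q [0.32 0.55 1.71 0.   0.88 0.33] t 58.5 op 0.405
```

```bash
python3 -m inch '[[0,0,0.002,0,0,0,1],[0,0,0.0018,0,0,0,1],[0,0,0,0,0,0,1]]'; python3 -m inch '[[0,0,0,0,0,0,0.1],[0,0,0,0,0,0,0],[0,0,-0.02,0,0,0,-0.05],[0,0,-0.04,0,0,0,-0.05],[0,0,-0.05,0,0,0,-0.05],[-0.03,-0.02,-0.04,0,0,0,-0.2],[-0.04,-0.02,-0.04,0,0,0,-0.2],[-0.04,-0.02,0,0,0,0,-0.2]]' 30; python3 -m inch '[[0,0,0,0,0,0,0.2],[0,0,0,0,0,0,0.2]]'
python3 - <<'E'
from h import *
from rig import eyes
s,f=wrist('w19');print(s["eef_pos"])
asc(f,(540.5,200.8),-.0125,np.arange(-110,111,5),np.arange(60,-61,-3),91)
t=eyes.grab_frame("top")
print("dispenser from top");asc(t,(452.8,-393.2),-.462,np.arange(-140,141,10),np.arange(140,-141,-8),60)
E
```

```text
clock: 58.85
eef_pos: [607.1, 200.7, 89.3]
tcp_rot: [3.141, -0.001, 1.554]
contact_force: [-2.0, 0.2, 7.9]
opening: 0.406
grasp_force: 62.8
clock: 59.65
eef_pos: [552.0, 100.3, 273.4]
tcp_rot: [3.134, -0.002, 1.556]
contact_force: [1.0, -1.3, -1.1]
opening: 0.594
grasp_force: 0.0
clock: 59.85
eef_pos: [549.8, 99.6, 269.0]
tcp_rot: [3.141, -0.001, 1.553]
contact_force: [0.3, -0.8, -0.2]
opening: 0.401
grasp_force: 0.0
[549.77882231  99.59869913 268.96446175]
  110 ddddgggggWWWWWWWWWWWWWWWWWWWWWWWWWggWWWWd
  105 ddddgggggWWWWWWWWWWWWWWWWWWWWWWWWWggWWWWd
  100 ddddgggggWWWWWWWWWWWWWWWWWWWWWWWWWggWWWWd
   95 dddddggdoooooooooooooooooooooooooooddWWdd
   90 ddddddddooooooooooooooooooooooooooodddddd
   85 dddddddddggoggoggggoggooddgooggoooddddddd
   80 ddddddddgdggggggggggggggggggggggdddddddgd
   75 ddddgddWWWWWWWWWWWWWWWWWWWWWWWWWdddddddgd
   70 ddddgddWWWWWWWWWWWWWWWWWWWWWWWWWdddddddgd
   65 ddddgddggggggggggggggggggggggggWddddddddd
   60 ddddgddddgggdggggggdggggggggggggdddddddgd
   55 ddddgddWWWWWWWWWWWWWWWWWWWWWWWWWdddddddgd
   50 ddddgddWWWWWWWWWWWWWWWWWWWWWWWWWdddddddgd
   45 ddddgddd
[... 2087 characters left out ...]
ddBBBBBBdggg
   10 gdBBBBBBBBBBBBddddddddBBBBBBBBBBdggg
    0 gdBBBBBBBBBBBdddddddddBBBBBBBBBBdggg
  -10 gdBBBBBBBBBBBdddddddddBBBBBBBBBBdggg
  -20 gdBBBBBBBBoooooooooooooooo.BBBBBdggg
  -30 gdddddddddo...dddddd......oddddddggg
  -40 gdBBBBBBBBoB.B...d....B...oBBBBBdggg
  -50 gdBBBBBBBBoBBBBBBBBBdBBB..oBBBBBdggg
  -60 gddBBBBBBBoBBBBBBBBBdBBB..oBBBBBdggg
  -70 gddBBBBBBBoBBBBBBBBBdBBB..oBBBBddggg
  -80 gdddBBBBBBoBBBBBBBBBdBBB..oBBBdddggg
  -90 gddddBBBBBoBBBBBBBBBdBBB..oBBddddggg
 -100 gdddddBBBBoBBBBBBBBBdBBBB.oBdddddggg
 -110 gddddddBBBoBBBBBBBBBdBBB.Boddddddggg
 -120 gddddddddBoBBBBBBBBBBBBB.doddddddggg
 -130 ggdddddddgodBBdBBddddBddddoddddddgdd
 -140 dddddddddgodddddddddddddddodddddddgg
```

```bash
python3 -c "
from rig import r
print(r.sign_off())"
```

```text
the job is handed in; nothing more can be done
None
```

I turned the pallet over in the gripper rather than levering it against the conveyor. I laid it down gently on the bench, then set it ribs up across both rails. All three modules found in the carousel now stand in their own bays, within about 3 mm of centre by camera. The job was handed in at about 60 s, and no verdict came back.

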